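Stow the feeder rail under the cantilever tray of the changeover box

ROBOT

A 6-joint arm with a two-finger parallel gripper is mounted at the origin on the work surface. World frame = base frame: x ahead of the robot, y to its left, z up, the work surface at z = 0. Lengths are in m, angles in rad, forces in N, time in s.
With the tool pointing down it reaches from about 0.3 to 0.875 m from the base axis. Payload 6.4 kg.
Tool frame: the origin (TCP) lies at the centre of the arm's flange, where the gripper is bolted on; the fingertips stand 173 mm ahead of it and the grasp point (between the pads) lies ctrl.grip_point_offset ahead of it (ctrl.grip_point_offset is the distance from the TCP to the grasp point, in m); z points along the fingers, y is the direction in which the jaws open and shut (so a half turn about z gives the same grasp; the last joint's range is limited). The gripper opens to 85 mm and grips with 20 to 120 N. Pads are 22 mm wide; open, the fingers measure 114 mm over their backs; the gripper's body (76 mm by 85 mm) begins 54 mm behind the grasp point. The pads swing forward as they close: fully open they stand 13 mm farther back than shut.
Start: joints at [-1.529, 0.181, 1.607, -0, 1.354, -0.206], TCP at [0.141, -0.557, 0.405] pointing down, gripper open.
Joint ranges: [-2.99, 2.99], [-0.89, 2.07], [0.3, 2.58], [-1.14, 4.28], [0, 2.63], [-3.12, 3.12]. Speed limits (rad/s): [2.57, 2.57, 3.01, 3.14, 3.14, 3.14].

INTERFACE

Orientations are given as a unit quaternion [w, x, y, z].
In Python, from bench import ctrl, cams, boxes_of, landmark_of gives the robot as it stands.
- The arm moves only by the shell command python3 -m handwheel 'ROWS'. ROWS is JSON, a list of rows, each an object with "offset": the shift along the tool's x, y, z in m, a list of three; "spin": the turn about the tool's z in degrees; "grip": the opening, from 0 (shut) to 1 (fully open). A call has 1 to 20 rows; each row is the pose to reach, as a shift and turn from the pose commanded when the call began, along the tool's axes at that moment; what a row does not reach only later rows make up. A row lasts 1/8 s, in which the tool goes at most 62.5 mm and 10.7 degrees, less where a joint would pass 70% of its speed; a pose out of reach is approached as far as the arm can. A call with a gripper value outside its range is refused whole. The fingers move at their own pace and stop on an object; the grip force is fixed at half the most. Time passes only in rows, so rows that repeat a pose let the fingers close. It gives the time, the measured TCP pose, the force and the opening at its end, in the units of the state.
- ctrl.get_obs(): the state, without advancing time (a new reading comes with each control period).
- cams.camera(name): name is "scene" or "top"; returns a dict with "color" (480x640x3 uint8, red, green, blue), "camera_matrix" (3x3 intrinsics, pixels), "distortion" ([k1, k2, p1, p2, k3] as OpenCV has them; the pictures are not rectified), "view" (4x4, takes a point from world to camera coordinates). Camera axes: x right, y up, looking along -z (the intrinsics and any distortion apply to the point x, -y, -z); pixel columns grow to the right and rows downward; lengths in m; the calibration is good to about 2 mm. A picture is of the moment at which its call begins. There is no depth.
- ctrl.hand_in(): hands the job in, once; it reports no verdict.
Trained networks look in a picture, given as the dict that the camera call returned (one of the last four; its "shot" number tells which), for a name from the list of things; names that differ only in an ending like _2 or _b are one class to them, and where a whole thing is asked for, a point or a joint stands for the part that bears it (a point fixed in the world has none). Each returns a list of dicts, best first, with "confidence" (0 to 1); they miss things now and then, are a little off and sometimes report something else, mostly with a low value. They report only what shows in the picture. A call takes as long as a camera call. They do not tell look-alikes from the thing itself.
- boxes_of(picture, thing): "uv" ([column, row] in pixels, amid what is visible of it).
- landmark_of(picture, thing): "uv" ([column, row] in pixels: a listed point, or the origin of a listed thing).
The state is a dict: "time_s": time; "q": joint angles; "dq": joint speeds; "joint_efforts": joint torques, N m; "eef_pos": TCP position; "eef_rot": TCP orientation; "wrist_force": force on the tool from outside, world axes, zero at the start; "torque": the same for the moment, N m; "opening": opening from 0.0 (shut) to 1.0 (fully open).
Only numpy, scipy, OpenCV 4.12 (cv2) and the standard library are available. Lean on these libraries where they do the work, as an engineer would, in place of code of your own. Each camera call takes 0.05 s, during which the arm holds its last target.

TASK

Put the feeder rail away in the changeover box: swing the cantilever tray up and over by its handle until it rests open on its stop, spring the rail tongue-first into its nest in the compartment underneath so that it lies flat behind the front stop, then bring the tray down again until it is fully home on the box and let go. Guide the tray by hand all the way in both directions, never letting it drop or flinging it, and leave the other things on the bench where they are.

Things in the scene. Friction and masses are not known exactly. Their poses are not given: they have to be found in the camera images.
- kit_box: Changeover box: fixed blue open-topped case, 230 mm deep (x) x 230 wide (y) x 60 high, walls and floor 3 mm, with a lighter blue tray, same outline, 40 mm deep, sitting on it. Swing arms outside both y sides (246 mm overall). Origin: centre of the underside; x to the back (away from the robot), z up. Tray open: front edge at x = 36 mm, underside z = 108, rim z = 148; it overhangs the rear.
- tray_arms (a joint): Angle q of the tray's parallel arms, rad: 0 shut, 1.83 open on the stop. The tray stays level; from shut it moves, in the box frame, x = 100(cos 20deg - cos(20deg+q)), z = 100(sin(20deg+q) - sin 20deg) mm: open = 151 back, 48 up. Dead centre q = 1.22: beyond it the weight carries the tray to the stop, before it shut; it stays nowhere between. Tray and arms weigh 0.6 to 0.95 kg; light friction.
- tray_handle (a point): Middle of the tray's black grip bar, along the box's y: 118 mm long, 12 thick (x), 14 high, on two steel uprights 16 mm deep (x), 110 mm apart. The bar's underside is 28 mm above the tray's rim and 65 mm above its floor. Tray shut: at box x = -30 mm, z = 135 mm. Axes as the box.
- nest: Ivory plate 204 x 104 x 4 mm fixed on the compartment floor, in the left or the right half of the box (varies). Origin: centre of its underside; x to the back, z up. The rail lies along y = 0 on the plate's top (z = 4 mm), between the front stop and the sprung keeper under the hood. Seated, the rail's origin is at nest x = -10, y = 0 (3 mm side play), z = 4 mm, tongue to the back.
- front_stop (a point): Middle of the rear face of the nest's orange front stop, at its top edge: nest x = -85, z = 14 mm (10 above the plate). The rail's heel drops behind (on the +x side of) this face. Two orange cheeks of the same height, 36 mm apart, guide the heel from x = -85 to -63 mm. Axes as the nest.
- hood_mouth (a point): Middle of the front edge of the nest's aluminium hood, on the underside of its roof: nest x = 50, z = 22 mm (18 above the plate). The roof, 4 mm thick, runs back to x = 94 mm; side cheeks 30 mm apart. Under it is the keeper. The hood lies below the opened tray's overhang, out of sight from above. Axes as the nest.
- keeper (a joint): How far the brass spring keeper under the hood is pushed back, 0 to 0.012 m. At 0 its face is at nest x = 62 mm: 147 mm from the front stop, 3 mm less than the rail. The tongue must push it back over 3 mm (best 6 to 9) before the heel can drop behind the stop; then it presses the rail to the stop. 3.6 N at first touch, plus 0.6 N per mm.
- rail: Feeder rail: loose aluminium bar 150 mm long, dark groove on top. Origin: centre of its underside. Body x = -75 to 45 mm, 28 wide, 26 high; then a flat tongue x = 45 to 75 mm, 22 wide, 10 high, flush below. 0.22 to 0.39 kg, mass centre at x = -10. Starts flat on the bench left or right of the box, tongue away from the robot. Too high to enter the hood level: goes in nose-down, tilted 5 to 15 degrees.
- rail_tip (a point): Lower edge of the tip of the rail's tongue: rail x = 75, y = 0, z = 0 mm. Axes as the rail.
- foam_insert: Dark foam block 204 x 104 x 24 mm with small tools and a disc on it (31 mm high in all), fixed in the other half of the compartment. Origin: centre of its underside.
- sort_bin_a: Bystander: loose black open bin, 130 (x) x 62 x 70 mm, orange label, on the other side of the box from the rail. Origin: centre of its underside.
- sort_bin_b: Bystander: another such black bin, 130 x 62 x 70 mm, further back on the right. Origin: centre of its underside.
- tape_reel: Bystander: flat component reel, 178 mm across, 12 mm thick, lying at the back left. Origin: centre of its underside.
- bottle: Bystander: white bottle, 56 mm across, 150 mm high, on the left. Origin: centre of its underside.
- jar: Bystander: glass jar, 60 mm across, 75 mm high, on the right. Origin: centre of its underside.
- screwdriver: Bystander: screwdriver with a green handle, 190 mm long, lying on the right. Its origin is on its underside.
Not all that is in view belongs to the job. Of the things that look like the rail, take the one that is nearest to the robot's base at the start.

How it is judged:
By the outcome, as a careful person would: the job done as asked, in the order asked, and still so for the second after the job is handed in, with the robot touching nothing.
It also fails if it takes over 70 s, if anything falls off the work surface, if the arm or the gripper's body presses on something with over 40 N, if the wrist force passes 120 N, or if a joint passes its speed limit or range.

## Working session

There is one attempt and no reset: what is moved stays moved. The work goes in short steps, Python scripts to look and compute and a shell command to move; the robot and the scene stay as the last step left them, time stands still between calls to the robot, and variables do not carry over. Pictures are saved under pics/ and viewed, and the job is handed in when it is done.

```bash
ls -la; mkdir -p pics
cat > h.py <<'E'
import numpy as np, cv2
from bench import ctrl, cams, boxes_of, landmark_of
def save(p,name,crop=None,scale=1):
    im=p["color"][:,:,::-1]
    if crop: x0,y0,x1,y1=crop; im=im[y0:y1,x0:x1]
    if scale!=1: im=cv2.resize(im,None,fx=scale,fy=scale,interpolation=cv2.INTER_CUBIC)
    cv2.imwrite("pics/"+name,im)
def ray(p,uv):
    K=np.array(p["camera_matrix"]);d=np.array(p["distortion"]);V=np.array(p["view"])
    n=cv2.undistortPoints(np.array([[uv]],float),K,d)[0,0]
    R=V[:3,:3];o=-R.T@V[:3,3]
    return o,R.T@np.array([n[0],-n[1],-1.0])
def onz(p,uv,z):
    o,d=ray(p,uv); return o+d*(z-o[2])/d[2]
def proj(p,X):
    K=np.array(p["camera_matrix"]);d=np.array(p["distortion"]);V=np.array(p["view"])
    c=(V[:3,:3]@np.atleast_2d(X).T).T+V[:3,3]
    c=c*[1,-1,-1]
    return cv2.projectPoints(c,np.zeros(3),np.zeros(3),K,d)[0][:,0]
def tri(obs):
    A=np.zeros((3,3));b=np.zeros(3)
    for p,uv in obs:
        o,d=ray(p,uv);d=d/np.linalg.norm(d);M=np.eye(3)-np.outer(d,d);A+=M;b+=M@o
    return np.linalg.solve(A,b)
E
python3 - <<'E'
from h import *
np.set_printoptions(precision=4,suppress=True)
S=cams.camera("scene");T=cams.camera("top")
save(S,"s0.png");save(T,"t0.png")
print(ctrl.get_obs(),ctrl.grip_point_offset)
for n in ["kit_box","tray_handle","rail","rail_tip","sort_bin_a","tape_reel","bottle","jar","screwdriver"]:
  for nm,p in(("S",S),("T",T)):
    print(n,nm,[(np.round(r["uv"],1).tolist(),round(r["confidence"],2)) for r in landmark_of(p,n)[:4]])
E
```

```text
total 12
drwxr-xr-x  3 agent agent 4096 Dec  7 14:15 .
drwxr-xr-x 23 root  root  4096 Dec  7 14:15 ..
drwxr-xr-x  2 agent agent 4096 Dec  7 14:15 pics
{'time_s': 0.1, 'q': array([-1.5293,  0.1815,  1.6079,  0.    ,  1.3538, -0.2063]), 'dq': array([ 0.    , -0.0018, -0.0023, -0.0002, -0.0005, -0.0001]), 'joint_efforts': array([  0.0013, -44.5877, -35.2238,  -0.0004,   0.0042,   0.    ]), 'eef_pos': array([ 0.1411, -0.5572,  0.4039]), 'eef_rot': array([-0.0008,  0.9923,  0.1236,  0.0001]), 'wrist_force': array([ 0.1875,  0.7091, -0.3927]), 'torque': array([ 0.0141, -0.0109, -0.0029]), 'opening': 1.0035379642748514} 0.1547
kit_box S [([313.5, 246.9], 0.78)]
kit_box T [([331.8, 252.5], 0.89)]
tray_handle S [([307.1, 208.5], 0.64)]
tray_handle T [([331.5, 260.5], 0.85), ([426.6, 278.3], 0.49)]
rail S [([361.6, 166.0], 0.82), ([415.0, 120.0], 0.7), ([373.2, 319.1], 0.58)]
rail T [([246.9, 274.7], 0.8), ([355.7, 178.4], 0.67), ([161.4, 268.8], 0.6)]
rail_tip S [([406.7, 334.2], 0.97), ([418.5, 138.2], 0.67), ([384.8, 176.4], 0.6)]
rail_tip T [([238.4, 251.2], 0.93), ([180.5, 251.7], 0.81), ([347.2, 155.7], 0.7)]
sort_bin_a S [([259.9, 377.1], 0.63), ([208.3, 307.4], 0.58)]
sort_bin_a T [([439.6, 216.0], 0.63)]
tape_reel S [([419.4, 205.0], 0.89)]
tape_reel T [([247.4, 207.6], 0.67), ([485.4, 261.6], 0.19)]
bottle S [([423.8, 156.8], 0.71), ([360.5, 171.0], 0.58)]
bottle T [([197.8, 236.0], 0.58), ([335.5, 252.9], 0.3)]
jar S [([166.1, 383.5], 0.89), ([261.0, 377.3], 0.4)]
jar T [([488.0, 263.2], 0.58), ([246.3, 273.3], 0.57)]
screwdriver S [([134.6, 330.7], 0.68)]
screwdriver T [([481.1, 314.1], 0.84)]
```

View pics/s0.png

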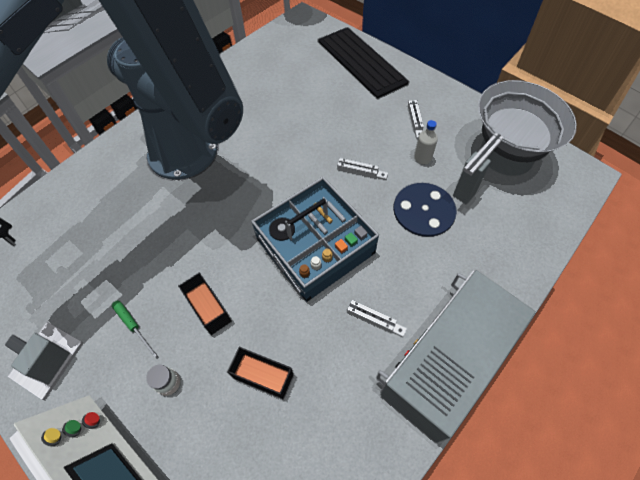

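View pics/t0.png

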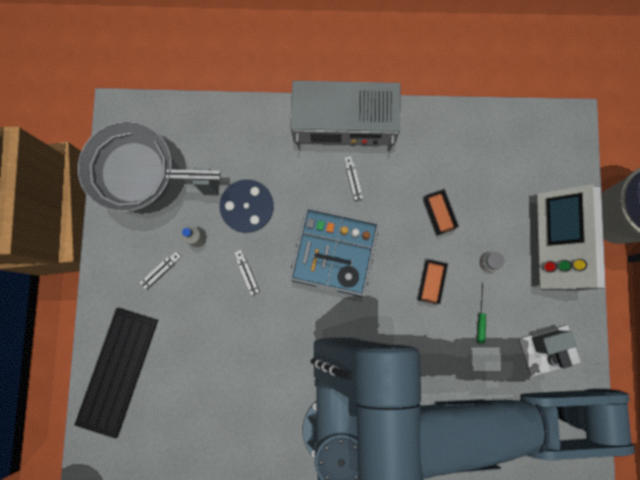

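Both views show three look-alike rails, in top view at about (247,272), (160,270) and (353,178), or in scene view (361,168), (416,118) and (376,317). I'll measure their distances from the base and enlarge the crops.

Run:
```python
from h import *
np.set_printoptions(precision=4,suppress=True)
S=cams.camera("scene");T=cams.camera("top")
save(S,"s1.png",(240,140,400,310),4.5 and 3.5);save(T,"t1.png",(225,195,385,305),5)
for nm,p in(("S",S),("T",T)):
  for n in["rail","rail_tip"]:
    for r in landmark_of(p,n): 
      X=onz(p,r["uv"],0.0); print(nm,n,r["uv"],X,np.hypot(*X[:2]))
  V=np.array(p["view"]);print(nm,"cam",-V[:3,:3].T@V[:3,3], p["camera_matrix"],p["distortion"])
hs=[landmark_of(p,"tray_handle")[0]["uv"] for p in(S,T)]
print(tri([(S,hs[0]),(T,hs[1])]))
```

```text
S rail [363.2, 168.6] [0.4805 0.316  0.    ] 0.5751026533873015
S rail [374.9, 318.5] [ 0.7992 -0.0314  0.    ] 0.7998486507261708
S rail [415.4, 119.7] [0.4815 0.5882 0.    ] 0.7601107743489625
S rail_tip [418.6, 138.2] [0.5361 0.5281 0.    ] 0.7525474279722825
S rail_tip [403.4, 332.1] [ 0.8739 -0.013   0.    ] 0.8740046556725029
S rail_tip [388.5, 178.6] [0.5611 0.3362 0.    ] 0.6541018419470175
S rail_tip [360.2, 171.3] [0.4802 0.302  0.    ] 0.5672594912055854
S cam [ 0.9565 -0.3756  1.0467] [[438.589    0.     324.598 ]
 [  0.     438.589  232.8116]
 [  0.       0.       1.    ]] [-0.0999  0.      0.      0.      0.    ]
T rail [163.7, 268.0] [0.4906 0.5781 0.    ] 0.7582181580364356
T rail [246.3, 271.4] [0.486  0.3093 0.    ] 0.5760394050973937
T rail [352.3, 178.6] [ 0.8034 -0.0294  0.    ] 0.803894304152192
T rail_tip [175.7, 252.4] [0.5426 0.5423 0.    ] 0.7671356834200938
T rail_tip [349.9, 157.8] [ 0.8745 -0.0201  0.    ] 0.8746807346954424
T rail_tip [238.5, 248.9] [0.559  0.3381 0.    ] 0.6532442084660619
T cam [0.3417 0.0421 1.7491] [[539.9834   0.     324.7078]
 [  0.     539.9834 243.9348]
 [  0.       0.       1.    ]] [0.0169 0.     0.     0.     0.    ]
[0.5182 0.0352 0.1354]
```

View pics/s1.png

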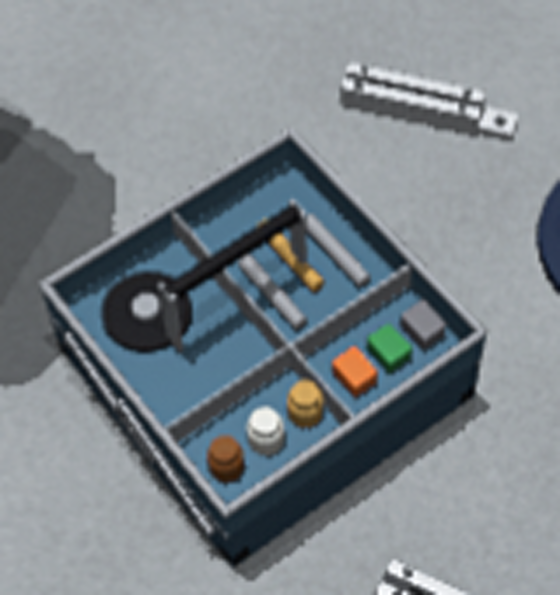

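View pics/t1.png

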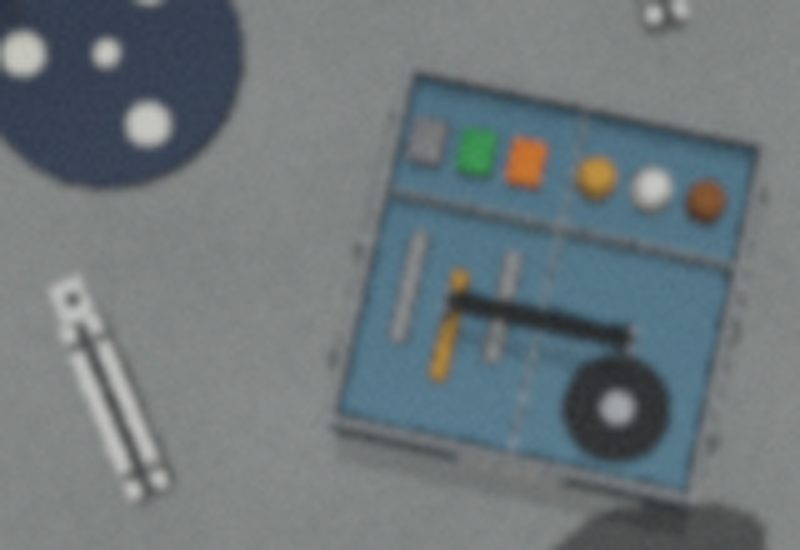

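The crops show a complete rail at top (247,272) / scene (361,168), tongue away from the robot. It's 0.576 m from the base, against 0.76 m and 0.80 m for the other two, so it's the one meant. Next I'll fit the box and rail poses from corners in both views.

```bash
cat > fit.py <<'E'
from h import *
from scipy.optimize import least_squares
def pose(x,y,a,P):
    c,s=np.cos(a),np.sin(a);P=np.asarray(P,float)
    return np.c_[x+c*P[:,0]-s*P[:,1],y+s*P[:,0]+c*P[:,1],P[:,2]]
def fit(obs,x0,sh=0.004):
    # obs: list of (picture, modelpts, uv); per-picture common pixel shift allowed w/ prior 
    def f(v):
        r=[]
        for p,P,uv in obs: r.append((proj(p,pose(*v[:3],P))-uv).ravel())
        return np.concatenate(r)
    s=least_squares(f,x0,loss="soft_l1"); return s.x,f(s.x)
E
python3 - <<'E'
from fit import *
np.set_printoptions(precision=4,suppress=True)
S=cams.camera("scene");T=cams.camera("top")
s=lambda a:np.array(a)/3.5+[240,140]
t=lambda a:np.array(a)/5+[225,195]
h=.115
rim=[(h,h,.1),(h,-h,.1),(-h,-h,.1),(-h,h,.1)]
tr=t([(416,73),(758,148),(688,495),(340,415)])
# scene: back-left? order assigned by projecting
sr=s([(484,330),(228,510),(42,285),(290,133)])
hb=[(-.03,.059,.142),(-.03,-.059,.142)]
th=t([(452,300),(630,337)])
for o in([(T,rim,tr)],[(S,rim,sr)],[(T,rim,tr),(S,rim,sr)],[(T,hb,th)]):
    x,r=fit(o,[.55,.03,-.2]);print(x,np.degrees(x[2]),r.reshape(-1,2).tolist() if len(r)<9 else r)
x,_=fit([(T,rim,tr),(S,rim,sr)],[.55,.03,-.2])
tip=[(.075,.011,.010),(.075,-.011,.010),(-.075,.014,.026),(-.075,-.014,.026)]
rt=t([(50,287),(80,275),(128,502),(170,484)])
rs=s([(519,117),(510,138),(352,63),(341,83)])
for o in([(T,tip,rt)],[(S,tip,rs)],[(T,tip,rt),(S,tip,rs)]):
    y,r=fit(o,[.486,.31,.3]);print("rail",y,np.degrees(y[2]),r)
for nm,p,c,sc in(("s2.png",S,(240,140),3.5),("t2.png",T,(225,195),5)):
    im=p["color"][:,:,::-1][c[1]:c[1]+(170 if sc==3.5 else 110),c[0]:c[0]+160]
    im=cv2.resize(im,None,fx=sc,fy=sc,interpolation=cv2.INTER_CUBIC)
    def dr(P,pz,col):
        q=((proj(p,pose(*pz,P))-c+.5)*sc).astype(np.int32); cv2.polylines(im,[q],True,col,1)
    dr(rim,x,(0,0,255));dr([(a,b,0)for a,b,_ in rim],x,(0,255,255));dr(hb,x,(0,255,0))
    dr([tip[i] for i in(0,1,3,2)],y,(0,0,255))
    dr([(.045,.014,.026),(.045,-.014,.026),(-.075,-.014,.026),(-.075,.014,.026)],y,(0,255,0))
    cv2.imwrite("pics/"+nm,im)
E
```

```text
[ 0.547   0.0236 -0.2093] -11.9922933316559 [[-0.6245073415741444, -2.7056271210181535], [3.1408213851722735, -0.8894393158548439], [0.6222311436919199, 2.25003310156319], [-3.1822230652534245, 0.7487413416483264]]
[ 0.552   0.0231 -0.1874] -10.73881064801401 [[0.8855272593479526, -0.04845990838859393], [-0.1728009965468118, 1.2578363337462974], [-0.5424984554742309, -0.23759900120151656], [-0.025558039080920025, -1.5974029788885105]]
[ 0.5508  0.0234 -0.1908] -10.933508780413614 [-1.3415 -3.409   2.6942 -2.9175  1.5414  0.4576 -2.5565  0.3278  0.6067
 -0.2071 -0.6521  0.8328 -0.6953 -0.7551 -0.0427 -1.8738]
[ 0.5481  0.0241 -0.1747] -10.00833444350754 [[-1.5417911689659718, -0.17549848090354203], [1.5271049799105754, 0.16607986669720276]]
rail [0.4819 0.3064 0.4295] 24.60729227293351 [-0.1351  0.1375  0.1529 -0.1163  0.1159 -0.0682 -0.1333  0.0481]
rail [0.4879 0.3038 0.3976] 22.783623389420356 [-0.2676  0.2812  0.4489 -0.0998 -0.2238 -0.7592  0.0615  0.4492]
rail [0.4846 0.3058 0.4173] 23.910896842910205 [ 0.3233 -0.8259  0.6398 -1.0031  0.0434 -0.849  -0.1676 -0.6325 -0.6812
 -1.1004  0.1783 -1.4696 -0.8437 -1.3736 -0.3852 -0.1351]
```

View pics/s2.png

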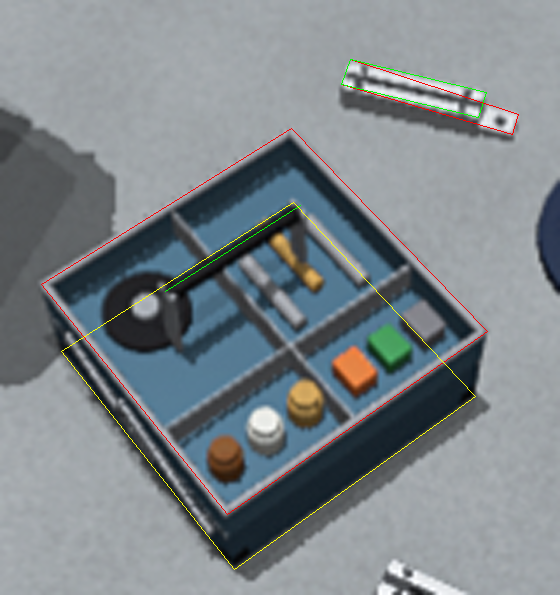

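View pics/t2.png

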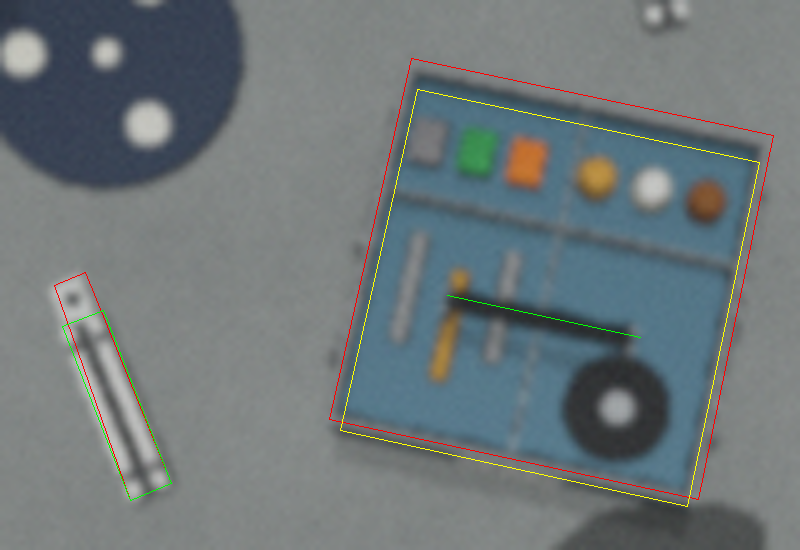

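```bash
cat > mv.py <<'E'
from h import *
from scipy.spatial.transform import Rotation as Ro
np.set_printoptions(precision=4,suppress=True)
def tool():
    o=ctrl.get_obs();w=o["eef_rot"];R=Ro.from_quat([w[1],w[2],w[3],w[0]]).as_matrix()
    return o["eef_pos"],R
def to(target,yaw=None):
    """target grasp point (world), yaw = wanted world angle of tool x (deg)"""
    p,R=tool(); t=np.array(target)+[0,0,ctrl.grip_point_offset]
    a=np.degrees(np.arctan2(R[1,0],R[0,0]))
    print("tcp",p,"toolx",a,"offset mm",1e3*R.T@(t-p),"spin",None if yaw is None else (a-yaw+180)%360-180)
E
python3 - <<'E'
from mv import *
to([.519,.031,.215],79); to([.519,.031,.135],79)
E
```

```text
tcp [ 0.141  -0.5575  0.4047] toolx 14.195720218250472 offset mm [ 510.7268 -477.8072   34.9826] spin -64.80427978174953
tcp [ 0.141  -0.5575  0.4047] toolx 14.195720218250472 offset mm [ 510.7263 -477.8126  114.9826] spin -64.80427978174953
```

```bash
python3 -m handwheel '[{"offset":[0.511,-0.478,0.035],"spin":-65,"grip":1},{"offset":[0.511,-0.478,0.035],"spin":-65,"grip":1},{"offset":[0.511,-0.478,0.035],"spin":-65,"grip":1},{"offset":[0.511,-0.478,0.035],"spin":-65,"grip":1},{"offset":[0.511,-0.478,0.035],"spin":-65,"grip":1},{"offset":[0.511,-0.478,0.035],"spin":-65,"grip":1},{"offset":[0.511,-0.478,0.035],"spin":-65,"grip":1},{"offset":[0.511,-0.478,0.035],"spin":-65,"grip":1},{"offset":[0.511,-0.478,0.035],"spin":-65,"grip":1},{"offset":[0.511,-0.478,0.035],"spin":-65,"grip":1},{"offset":[0.511,-0.478,0.035],"spin":-65,"grip":1},{"offset":[0.511,-0.478,0.035],"spin":-65,"grip":1},{"offset":[0.511,-0.478,0.035],"spin":-65,"grip":1},{"offset":[0.511,-0.478,0.035],"spin":-65,"grip":1}]'
python3 - <<'E'
from mv import *
to([.519,.031,.135],79)
S=cams.camera("scene");save(S,"s3.png",(200,80,440,300),2.8)
E
```

```text
time_s: 3.25
eef_pos: [0.5187, 0.0302, 0.3697]
eef_rot: [0.0, 0.771, 0.637, -0.0]
wrist_force: [0.1, 0.2, 0.2]
opening: 1.001
tcp [0.5187 0.0302 0.3697] toolx 79.12649972574228 offset mm [ 0.9016  0.1232 79.9622] spin 0.12649972574229196
```

View pics/s3.png

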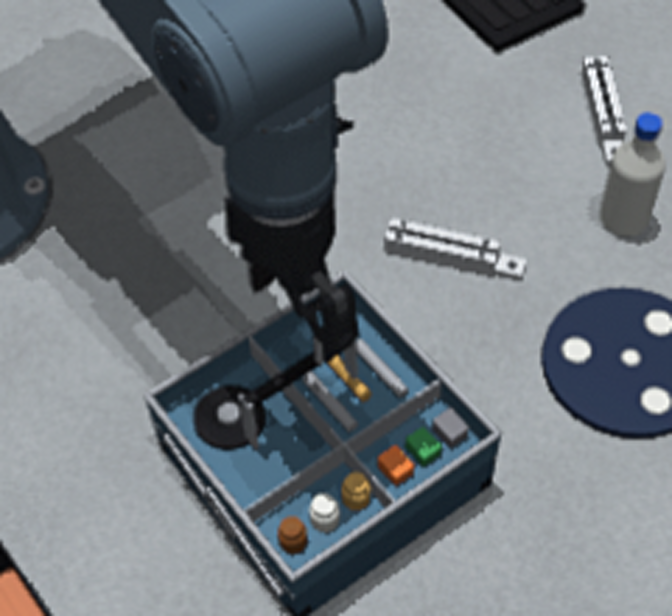

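The open gripper hangs above the grip bar at about crop (320,330), with its jaws on either side of it. Lowering and closing now.

```bash
python3 -m handwheel '[{"offset":[0,0,0.03],"spin":0,"grip":1},{"offset":[0,0,0.06],"spin":0,"grip":1},{"offset":[0,0,0.08],"spin":0,"grip":1},{"offset":[0,0,0.08],"spin":0,"grip":1},{"offset":[0,0,0.08],"spin":0,"grip":0},{"offset":[0,0,0.08],"spin":0,"grip":0},{"offset":[0,0,0.08],"spin":0,"grip":0},{"offset":[0,0,0.08],"spin":0,"grip":0},{"offset":[0,0,0.08],"spin":0,"grip":0},{"offset":[0,0,0.08],"spin":0,"grip":0}]'
python3 - <<'E'
from mv import *
o=ctrl.get_obs();print(o["eef_pos"],o["opening"],o["wrist_force"],o["torque"])
S=cams.camera("scene");save(S,"s4.png",(240,140,400,310),3.5)
E
```

```text
time_s: 4.55
eef_pos: [0.5193, 0.0313, 0.2902]
eef_rot: [0.0, 0.771, 0.637, 0.0]
wrist_force: [-1.7, -1.0, 4.4]
opening: 0.123
[0.5193 0.0313 0.2902] 0.12287086261437392 [-1.6768 -1.0163  4.446 ] [ 0.0811  0.2853 -0.1676]
```

View pics/s4.png

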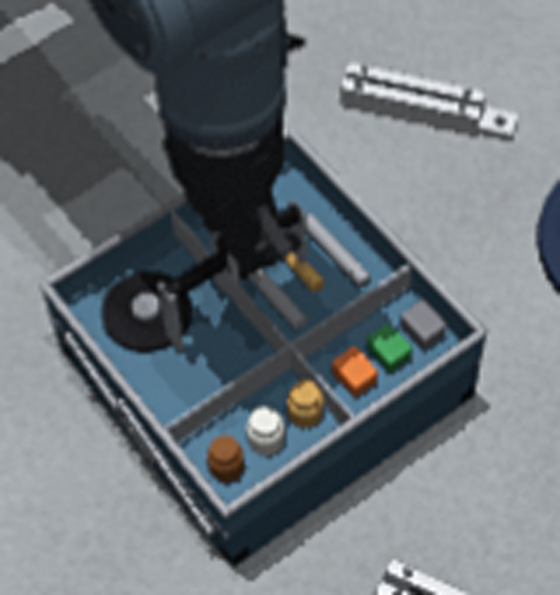

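```bash
python3 -c "
import numpy as np
a=np.radians(20)
s=np.linspace(0,1,25);s=s*s*(3-2*s)
for i,q in enumerate(s*1.83): print(i,round(q,2),round(100*(np.cos(a)-np.cos(a+q)),1),round(-100*(np.sin(a+q)-np.sin(a)),1))"
```

```text
0 0.0 0.0 -0.0
1 0.01 0.3 -0.9
2 0.04 1.3 -3.4
3 0.08 3.0 -7.3
4 0.14 5.5 -12.4
5 0.21 8.9 -18.4
6 0.29 13.5 -25.1
7 0.38 19.1 -32.1
8 0.47 26.0 -39.2
9 0.58 34.0 -45.8
10 0.69 43.1 -51.9
11 0.8 53.1 -57.1
12 0.92 63.8 -61.1
13 1.03 74.8 -63.9
14 1.14 86.0 -65.5
15 1.25 96.9 -65.8
16 1.36 107.3 -64.9
17 1.45 117.0 -63.1
18 1.54 125.6 -60.6
19 1.62 133.2 -57.8
20 1.69 139.5 -54.8
21 1.75 144.5 -52.1
22 1.79 148.1 -49.9
23 1.82 150.4 -48.4
24 1.83 151.1 -47.9
```

```bash
python3 -m handwheel '[{"offset":[0,0.0003,-0.001],"spin":0,"grip":0},{"offset":[0,0.0013,-0.0034],"spin":0,"grip":0},{"offset":[0,0.003,-0.0073],"spin":0,"grip":0},{"offset":[0,0.0055,-0.0124],"spin":0,"grip":0},{"offset":[0,0.0089,-0.0184],"spin":0,"grip":0},{"offset":[0,0.0135,-0.0251],"spin":0,"grip":0},{"offset":[0,0.0135,-0.0251],"spin":0,"grip":0}]'
```

```text
time_s: 5.48
eef_pos: [0.5329, 0.0287, 0.3159]
eef_rot: [0.0, 0.771, 0.637, 0.0]
wrist_force: [-2.4, 0.9, -1.8]
opening: 0.128
```

```bash
python3 -m handwheel '[{"offset":[0,0.0025,-0.0033],"spin":0,"grip":0},{"offset":[0,0.0065,-0.008],"spin":0,"grip":0},{"offset":[0,0.0125,-0.0141],"spin":0,"grip":0},{"offset":[0,0.0205,-0.0207],"spin":0,"grip":0},{"offset":[0,0.0296,-0.0268],"spin":0,"grip":0},{"offset":[0,0.0396,-0.032],"spin":0,"grip":0},{"offset":[0,0.0503,-0.036],"spin":0,"grip":0},{"offset":[0,0.0613,-0.0388],"spin":0,"grip":0},{"offset":[0,0.0725,-0.0404],"spin":0,"grip":0},{"offset":[0,0.0834,-0.0407],"spin":0,"grip":0},{"offset":[0,0.0938,-0.0398],"spin":0,"grip":0},{"offset":[0,0.1035,-0.038],"spin":0,"grip":0},{"offset":[0,0.1121,-0.0355],"spin":0,"grip":0},{"offset":[0,0.1121,-0.0355],"spin":0,"grip":0}]'
```

```text
time_s: 7.22
eef_pos: [0.6438, 0.0071, 0.3504]
eef_rot: [0.001, 0.771, 0.637, 0.001]
wrist_force: [1.8, -5.7, 0.2]
opening: 0.128
```

```bash
python3 -m handwheel '[{"offset":[0,0.004,0.0014],"spin":0,"grip":0},{"offset":[0,0.009,0.0035],"spin":0,"grip":0},{"offset":[0,0.0139,0.0058],"spin":0,"grip":0},{"offset":[0,0.0189,0.0085],"spin":0,"grip":0},{"offset":[0,0.0225,0.0107],"spin":0,"grip":0},{"offset":[0,0.0248,0.0122],"spin":0,"grip":0},{"offset":[0,0.0255,0.0127],"spin":0,"grip":0},{"offset":[0,0.0255,0.0127],"spin":0,"grip":0}]'
python3 - <<'E'
from mv import *
o=ctrl.get_obs();print(o["eef_pos"],o["opening"],o["wrist_force"],o["torque"])
S=cams.camera("scene");save(S,"s5.png",(200,80,440,300),2.8)
E
```

```text
time_s: 8.22
eef_pos: [0.6679, 0.0025, 0.338]
eef_rot: [0.0, 0.771, 0.637, -0.0]
wrist_force: [-2.5, -5.7, 3.1]
opening: 0.126
[0.6679 0.0025 0.338 ] 0.12611134343637143 [-2.4577 -5.6582  3.1486] [-0.813   0.5167 -0.0887]
```

View pics/s5.png

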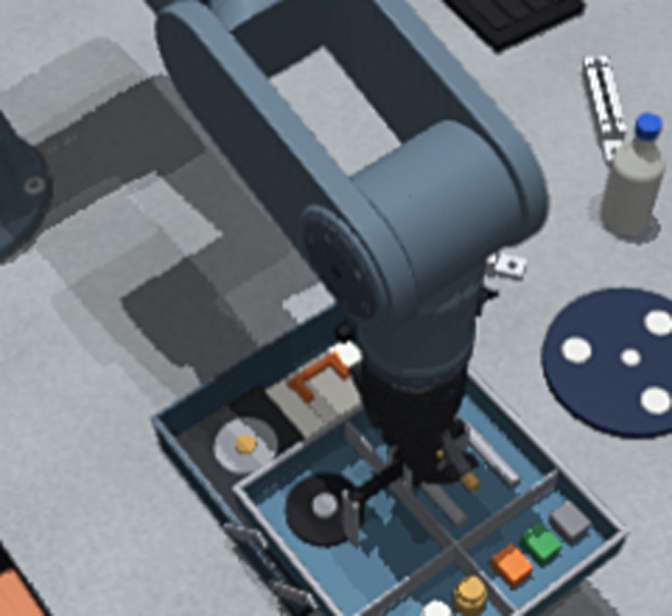

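The tray is open with its rear overhanging. The nest's orange front stop shows at crop (320,372), and the nest is in the left half with the foam on the right. Releasing and lifting.

```bash
python3 -m handwheel '[{"offset":[0,0,0],"spin":0,"grip":0.5},{"offset":[0,0,0],"spin":0,"grip":1},{"offset":[0,0,0],"spin":0,"grip":1},{"offset":[0,0,0],"spin":0,"grip":1},{"offset":[0,0,-0.03],"spin":0,"grip":1},{"offset":[0,0,-0.08],"spin":0,"grip":1},{"offset":[0,-0.06,-0.1],"spin":0,"grip":1},{"offset":[0,-0.12,-0.1],"spin":0,"grip":1},{"offset":[0,-0.18,-0.1],"spin":0,"grip":1},{"offset":[-0.06,-0.24,-0.1],"spin":0,"grip":1},{"offset":[-0.12,-0.3,-0.1],"spin":0,"grip":1},{"offset":[-0.18,-0.3,-0.1],"spin":0,"grip":1},{"offset":[-0.18,-0.3,-0.1],"spin":0,"grip":1}]'
python3 - <<'E'
from mv import *
S=cams.camera("scene");T=cams.camera("top")
save(S,"s6.png",(240,140,400,310),3.5);save(T,"t6.png",(225,195,385,305),5)
for n in["nest","front_stop","hood_mouth","foam_insert","kit_box","tray_handle","rail","rail_tip","keeper"]:
  for nm,p in(("S",S),("T",T)):
    print(n,nm,[(np.round(r["uv"],1).tolist(),round(r["confidence"],2)) for r in landmark_of(p,n)[:3]])
E
```

```text
time_s: 9.9
eef_pos: [0.3377, -0.1188, 0.4381]
eef_rot: [0.001, 0.771, 0.637, 0.0]
wrist_force: [0.6, -0.7, 0.0]
opening: 1.0
nest S [([332.2, 235.9], 0.73)]
nest T [([321.1, 254.4], 0.57), ([323.1, 233.9], 0.57)]
front_stop S [([310.1, 209.2], 0.78)]
front_stop T [([309.6, 274.1], 0.91)]
hood_mouth S []
hood_mouth T [([324.7, 233.4], 0.71)]
foam_insert S [([302.0, 256.8], 0.55)]
foam_insert T [([347.3, 259.2], 0.95), ([309.4, 273.2], 0.54)]
kit_box S [([312.6, 247.9], 0.67), ([386.0, 176.9], 0.46)]
kit_box T [([333.5, 254.6], 0.65)]
tray_handle S [([346.0, 246.9], 0.71), ([360.8, 167.7], 0.6)]
tray_handle T [([341.2, 207.6], 0.7), ([198.3, 236.5], 0.52), ([486.2, 262.0], 0.18)]
rail S [([414.1, 121.4], 0.73), ([375.3, 317.9], 0.61), ([360.3, 167.8], 0.56)]
rail T [([162.2, 273.2], 0.98)]
rail_tip S [([386.8, 173.8], 0.85), ([313.3, 213.4], 0.74), ([405.1, 333.5], 0.62)]
rail_tip T [([178.1, 251.7], 0.82), ([317.3, 252.8], 0.73), ([240.1, 250.4], 0.68)]Traceback (most recent call last):
  File "<stdin>", line 6, in <module>
ValueError: it knows: bottle, foam_insert, front_stop, hood_mouth, jar, kit_box, nest, rail, rail_tip, screwdriver, sort_bin, tape_reel, tray_handle
```

View pics/s6.png

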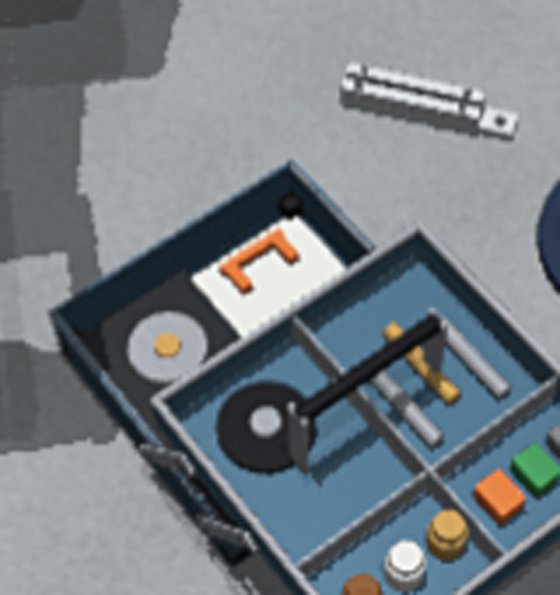

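View pics/t6.png

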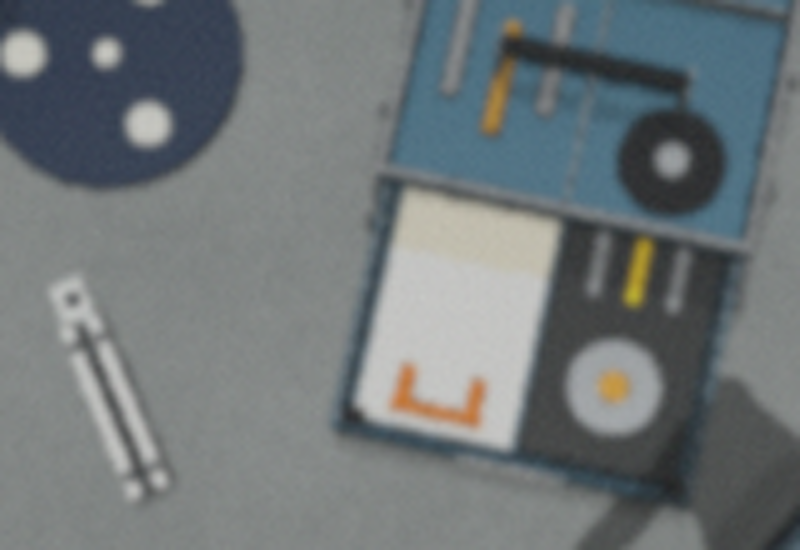

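Run:
```python
from mv import *
S=cams.camera("scene");T=cams.camera("top")
save(S,"s7.png",(290,180,350,225),13);save(T,"t7.png",(288,225,352,285),10)
for nm,p,uv in(("S",S,(310.1,209.2)),("T",T,(309.6,274.1))): print(nm,onz(p,uv,.017))
```

```text
S [0.4666 0.0945 0.017 ]
T [0.4807 0.1029 0.017 ]
```

View pics/s7.png

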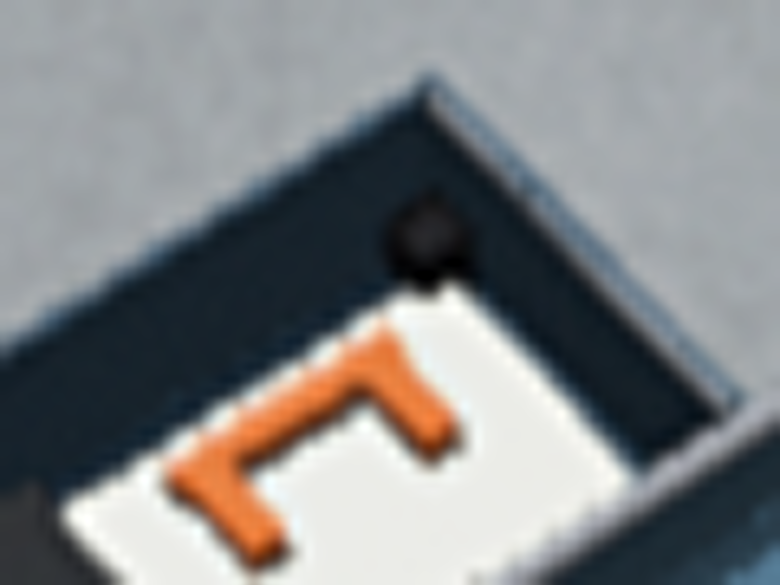

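View pics/t7.png

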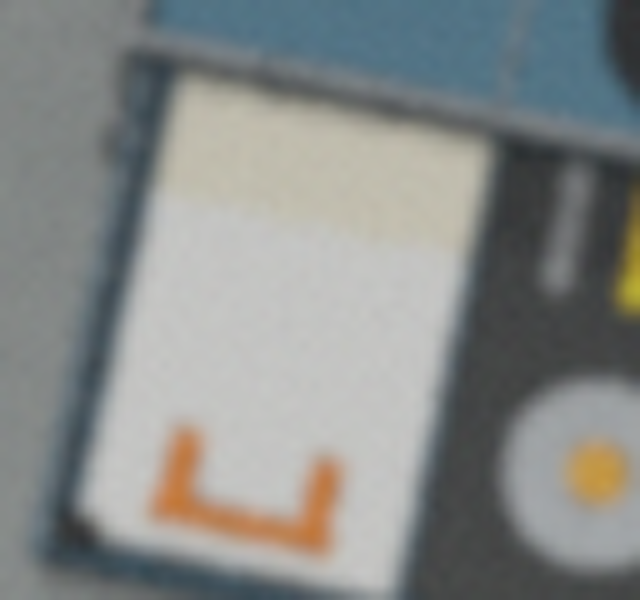

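Run:
```python
from fit import *
np.set_printoptions(precision=4,suppress=True)
S=cams.camera("scene");T=cams.camera("top")
s=lambda a:np.array(a)/13+[290,180]-.5
t=lambda a:np.array(a)/10+[288,225]-.5
P=[(-.085,.018,.017),(-.085,-.018,.017),(-.063,.018,.017),(-.063,-.018,.017),(-.102,-.052,.007)]
tu=t([(196,500),(308,522),(203,435),(316,462),(398,592)])
PS=P; su=s([(362,378),(235,458),(430,448),(262,548),(60,517)])
PS=P[:2]+P[4:]; su=su[[0,1,4]]
for o in([(T,P,tu)],[(S,PS,su)],[(T,P,tu),(S,PS,su)]):
    x,r=fit(o,[.55,.08,-.19]);print(x,np.degrees(x[2]),r, "stop",pose(*x,[(-.085,0,.017)]))
# box rim z=.06 corners: front-left outer T, S
R=[(-.115,.115,.06),(-.115,-.115,.06)]
tb=t([(35,560)]);
t5=lambda a:np.array(a)/5+[225,195]-.5
tb=t5([(336,431),(687,499)]); sb=np.array([np.array((290,160))/3.5+[240,140]-.5,np.array((52,313))/3.5+[240,140]-.5])
for o in([(T,R,tb)],[(S,R,sb)],[(T,R,tb),(S,R,sb)]):
    x,r=fit(o,[.55,.02,-.19]);print("box",x,np.degrees(x[2]),r)
a=np.radians(-11);h=np.array([.5193,.0313]);print("box x from handle along x:", np.dot(h,[np.cos(a),np.sin(a)])+.03)
for y in(x,): print(np.dot(y[:2],[np.cos(a),np.sin(a)]))
```

```text
[ 0.5597  0.081  -0.1501] -8.601605966068178 [-0.1847  0.2715 -0.355   0.0128  0.3341  0.0494  0.0456 -0.7166  0.1568
  0.2663] stop [[0.4757 0.0937 0.017 ]]
[ 0.5606  0.077  -0.188 ] -10.770162019578859 [ 0.2546 -0.2606 -0.2602  0.2737  0.0071 -0.0197] stop [[0.4771 0.0929 0.017 ]]
[ 0.56    0.08   -0.1598] -9.15807570106944 [-0.129   0.09   -0.3194 -0.0619  0.4549 -0.1197  0.1465 -0.7792  0.1234
  0.2836  0.0275 -0.728  -0.2621  0.0356  0.0753  0.0584] stop [[0.4761 0.0935 0.017 ]]
box [ 0.5502  0.0279 -0.1649] -9.44780815825671 [-1.0825 -0.1489  1.0707  0.1337]
box [ 0.5515  0.0243 -0.179 ] -10.25398536774808 [ 0.4119 -0.403  -0.3896  0.3121]
box [ 0.5508  0.026  -0.1709] -9.792662384526484 [-0.6438 -0.5742  1.4229  0.143   0.1498 -0.949  -0.2185  0.166 ]
box x from handle along x: 0.5337866748090861
0.5357027692565745
```

Run:
```python
from fit import *
np.set_printoptions(precision=4,suppress=True)
S=cams.camera("scene");T=cams.camera("top")
I=T["color"].astype(float).mean(2)
def ang(pts,z):
    W=np.array([onz(T,q,z) for q in pts])[:,:2];c=W.mean(0);_,_,v=np.linalg.svd(W-c);
    r=(W-c)@v[1];k=abs(r)<.002;c=W[k].mean(0);_,_,v=np.linalg.svd(W[k]-c)
    return np.degrees(np.arctan2(v[0,1],v[0,0])),c,np.std((W[k]-c)@v[1]),k.sum()
def rowedge(rows,x0f,w,sign):
    out=[]
    for r in rows:
        x0=x0f(r);xs=np.arange(int(x0-w),int(x0+w)+1);g=np.diff(I[r,xs])*sign;i=g.argmax();g=np.clip(g,0,None)
        s=slice(max(i-1,0),i+2);out.append(((xs[:-1][s]+.5)@g[s]/g[s].sum(),r))
    return out
# right plate edge: 10x crop (490,150)->(398,592): px (337,240)->(327.8,284.2)
e=rowedge(range(243,283),lambda r:337-(r-240)*9.2/44.2,4,-1);print("plate R",ang(e,.007))
e=rowedge(range(247,275),lambda r:288+15-(r-245)*.22,3,1);print("plate L",ang(e,.007),e[::9])
# tray front rim, columns: 10x (130,40)->(640,155)
out=[]
for c in range(306,370):
    r0=229+(c-301)*11.5/51;ys=np.arange(int(r0-4),int(r0+5));g=np.diff(I[ys,c]);out.append((c,ys[np.argmax(I[ys,c])]))
print("rim",ang(out,.148))
# rail edges in scene & top
save(S,"s8.png",(330,150,395,190),12);save(T,"t8.png",(228,244,268,300),12)
```

```text
plate R (np.float64(168.87438576858716), array([0.5211, 0.032 ]), np.float64(0.0005890514991976287), np.int64(40))
plate L (np.float64(168.6510446276439), array([0.5249, 0.1399]), np.float64(0.0003342097636111643), np.int64(28)) [(np.float64(301.73972602739724), 247), (np.float64(299.6331168831169), 256), (np.float64(297.66095890410963), 265), (np.float64(295.51557632398755), 274)]
rim (np.float64(85.17783171049877), array([0.5807, 0.0226]), np.float64(0.0011597661800533687), np.int64(23))
```

View pics/s8.png

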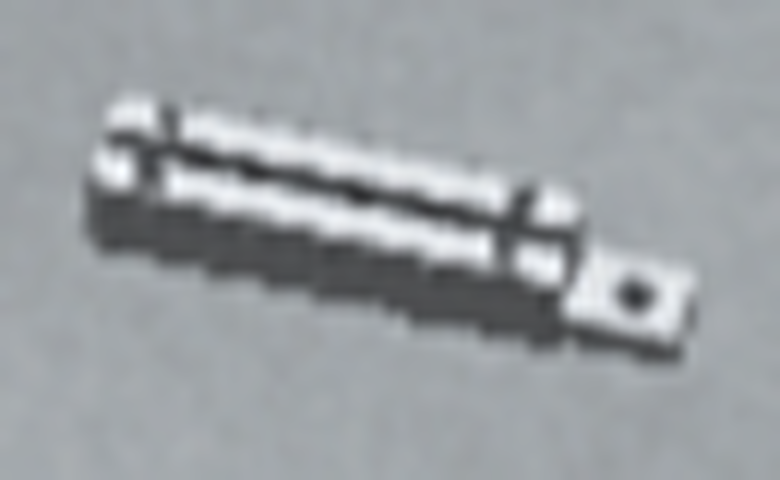

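View pics/t8.png

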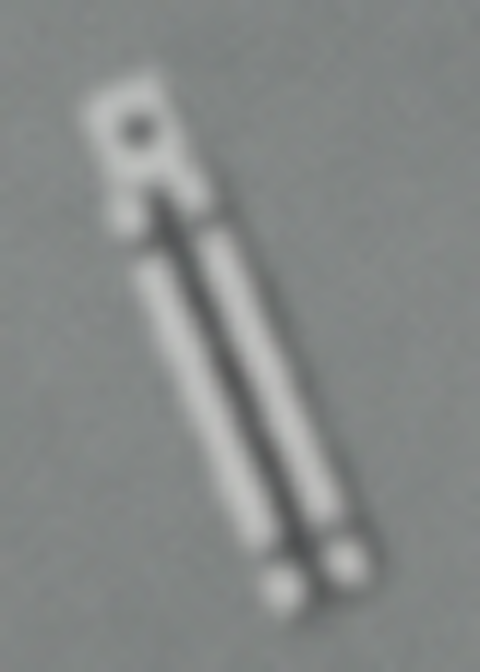

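Run:
```python
from fit import *
np.set_printoptions(precision=4,suppress=True)
S=cams.camera("scene");T=cams.camera("top")
s=lambda a:np.array(a)/12+[330,150]-.5
t=lambda a:np.array(a)/12+[228,244]-.5
for nm,p,f,q in(("T",T,t,[(158,190),(310,600)]),("S",S,s,[(105,138),(578,241)])):
    A,B=[onz(p,x,.026)[:2] for x in f(q)]
    d=A-B if nm=="T" else B-A; print(nm,A,B,np.linalg.norm(d),np.degrees(np.arctan2(d[1],d[0])),"mid",(A+B)/2)
for nm,p,f,q in(("T",T,t,(137,127)),("S",S,s,(633,294))): print(nm,"hole",onz(p,f([q])[0],.010))
for nm,p,f,q in(("T",T,t,(122,80)),("S",S,s,(690,305))): print(nm,"tip",onz(p,f([q])[0],.010))
```

```text
T [0.5222 0.3251] [0.4139 0.2798] 0.11735468977544747 22.72527662453066 mid [0.468  0.3025]
S [0.418  0.2725] [0.5268 0.324 ] 0.12031909689240987 25.357719140422166 mid [0.4724 0.2982]
T hole [0.5408 0.3342 0.01  ]
S hole [0.5405 0.3308 0.01  ]
T tip [0.5535 0.3389 0.01  ]
S tip [0.5533 0.3373 0.01  ]
```

Run:
```python
from mv import *
to([.4654,.2983,.10],24)
```

```text
tcp [ 0.3392 -0.1176  0.4376] toolx 79.19189715032884 offset mm [432.2363  45.9788 182.8984] spin 55.19189715032883
```

```bash
python3 -m handwheel '[{"offset":[0.432,0.046,0],"spin":55,"grip":1},{"offset":[0.432,0.046,0],"spin":55,"grip":1},{"offset":[0.432,0.046,0],"spin":55,"grip":1},{"offset":[0.432,0.046,0],"spin":55,"grip":1},{"offset":[0.432,0.046,0],"spin":55,"grip":1},{"offset":[0.432,0.046,0.05],"spin":55,"grip":1},{"offset":[0.432,0.046,0.11],"spin":55,"grip":0.8},{"offset":[0.432,0.046,0.17],"spin":55,"grip":0.8},{"offset":[0.432,0.046,0.183],"spin":55,"grip":0.8},{"offset":[0.432,0.046,0.183],"spin":55,"grip":0.8}]'
python3 - <<'E'
from mv import *
to([.4654,.2983,.022],24)
S=cams.camera("scene");save(S,"s9.png",(310,120,400,200),8)
for X in([.4654,.2983,.026],): print(proj(S,np.array([X])))
E
```

```text
time_s: 12.45
eef_pos: [0.4646, 0.2993, 0.2515]
eef_rot: [0.0, 0.978, 0.21, -0.002]
wrist_force: [-0.0, 0.0, 0.2]
opening: 0.8
tcp [0.4646 0.2993 0.2515] toolx 24.26530442752432 offset mm [ 0.5816  1.2519 74.7586] spin 0.26530442752431327
[[356.0235 164.0254]]
```

View pics/s9.png

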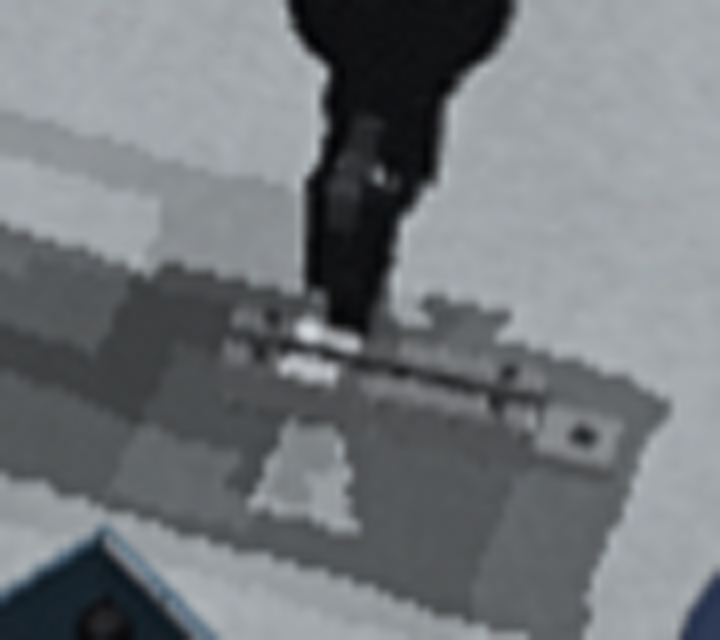

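The gripper hangs over the rail body at crop (345,340). Lowering and gripping.

```bash
python3 -m handwheel '[{"offset":[0,0.001,0.03],"spin":0,"grip":0.8},{"offset":[0,0.001,0.06],"spin":0,"grip":0.8},{"offset":[0,0.001,0.075],"spin":0,"grip":0.8},{"offset":[0,0.001,0.075],"spin":0,"grip":0.8},{"offset":[0,0.001,0.075],"spin":0,"grip":0.2},{"offset":[0,0.001,0.075],"spin":0,"grip":0},{"offset":[0,0.001,0.075],"spin":0,"grip":0},{"offset":[0,0.001,0.075],"spin":0,"grip":0},{"offset":[0,0.001,0.075],"spin":0,"grip":0},{"offset":[0,0.001,0.06],"spin":0,"grip":0},{"offset":[0,0.001,0.02],"spin":0,"grip":0},{"offset":[0,0.001,-0.03],"spin":0,"grip":0},{"offset":[0,0.001,-0.03],"spin":0,"grip":0}]'
python3 - <<'E'
from mv import *
o=ctrl.get_obs();print(o["eef_pos"],o["opening"],o["wrist_force"],o["torque"])
S=cams.camera("scene");save(S,"s10.png",(310,90,410,190),7)
T=cams.camera("top");save(T,"t10.png",(205,225,275,295),8)
E
```

```text
time_s: 14.12
eef_pos: [0.4674, 0.2979, 0.2898]
eef_rot: [-0.001, 0.978, 0.21, 0.005]
wrist_force: [0.0, -0.6, -3.6]
opening: 0.306
[0.4674 0.2979 0.2898] 0.30645955366498306 [ 0.0032 -0.5674 -3.6321] [ 0.0587  0.0007 -0.0058]
```

View pics/s10.png

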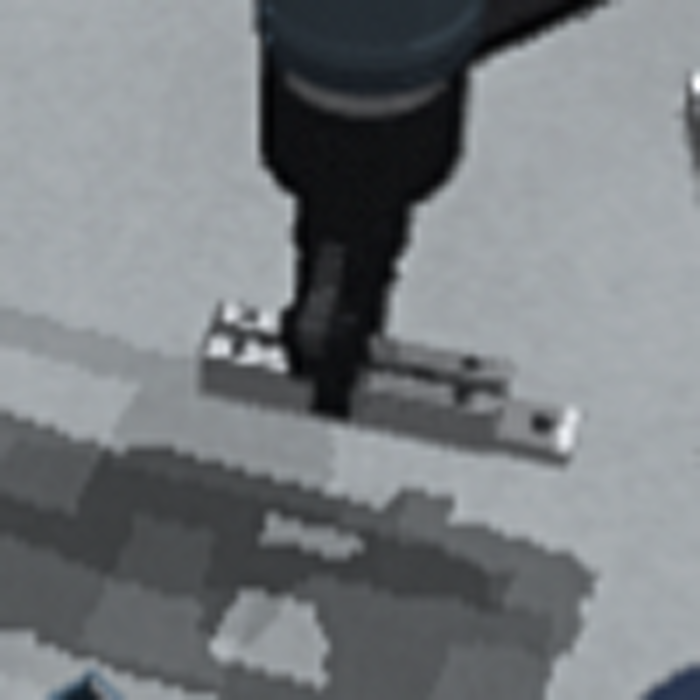

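View pics/t10.png

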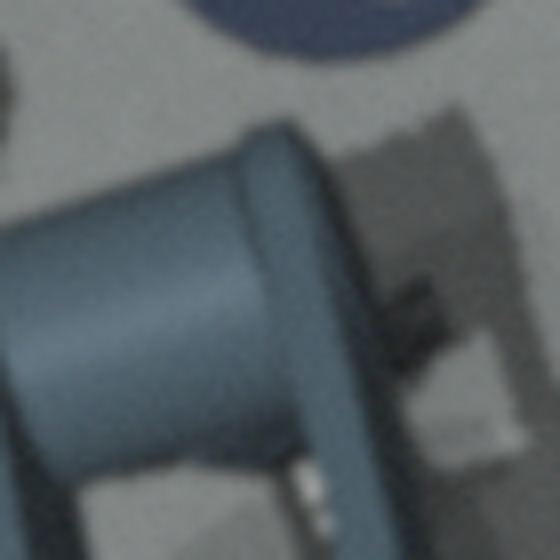

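```bash
cat > hand.py <<'E'
from mv import *
from scipy.optimize import least_squares
def railpts(P,gx,gz,tilt,sgn=1):
    """rail pts -> world given gx,gz = grasp point in rail frame, tilt nose-down deg, tool x = rail x*sgn"""
    p,R=tool();g=p-[0,0,ctrl.grip_point_offset]
    t=np.radians(tilt);P=np.asarray(P,float)-[gx,0,gz]
    ex=R[:,0]*sgn;ez=np.array([0,0,1.]);ey=np.cross(ez,ex)
    fx=ex*np.cos(t)-ez*np.sin(t);fz=ez*np.cos(t)+ex*np.sin(t)
    return g+P[:,:1]*fx+P[:,1:2]*ey+P[:,2:]*fz
def fithand(p,P,uv,gz=None):
    f=lambda v:(proj(p,railpts(P,v[0],v[1],v[2]*100))-uv).ravel()
    s=least_squares(f,[-.02,.022,0.]);return s.x*[1e3,1e3,100],f(s.x).reshape(-1,2)
def overlay(p,name,crop,sc,gx,gz,tilt):
    x0,y0,x1,y1=crop;im=cv2.resize(p["color"][y0:y1,x0:x1,::-1],None,fx=sc,fy=sc,interpolation=cv2.INTER_CUBIC)
    b=[(-.075,.014),(.045,.014),(.045,-.014),(-.075,-.014)];tg=[(.045,.011),(.075,.011),(.075,-.011),(.045,-.011)]
    for pl,h in((b,.026),(b,0),(tg,.01),(tg,0)):
        q=proj(p,railpts([(a,c,h) for a,c in pl],gx,gz,tilt));q=((q-[x0,y0]+.5)*sc).astype(np.int32);cv2.polylines(im,[q],True,(0,0,255) if h else (0,255,255),1)
    cv2.imwrite("pics/"+name,im)
E
python3 - <<'E'
from hand import *
S=cams.camera("scene")
uv=np.array([(203,358),(222,302),(203,393),(578,400),(568,465),(508,372)])/7+[310,90]-.5
P=[(-.075,-.014,.026),(-.075,.014,.026),(-.075,-.014,0),(.075,.011,.010),(.075,-.011,0),(.045,.014,.026)]
v,r=fithand(S,P,uv);print(v,r)
overlay(S,"s11.png",(310,90,410,190),7,v[0]/1e3,v[1]/1e3,v[2])
E
```

```text
[-23.3584  23.2606  -2.2784] [[-0.5116 -0.6286]
 [-0.4121  0.1999]
 [-0.2665  0.7195]
 [ 0.5633  1.2774]
 [-0.0231  0.2276]
 [ 0.569  -1.5807]]
```

View pics/s11.png

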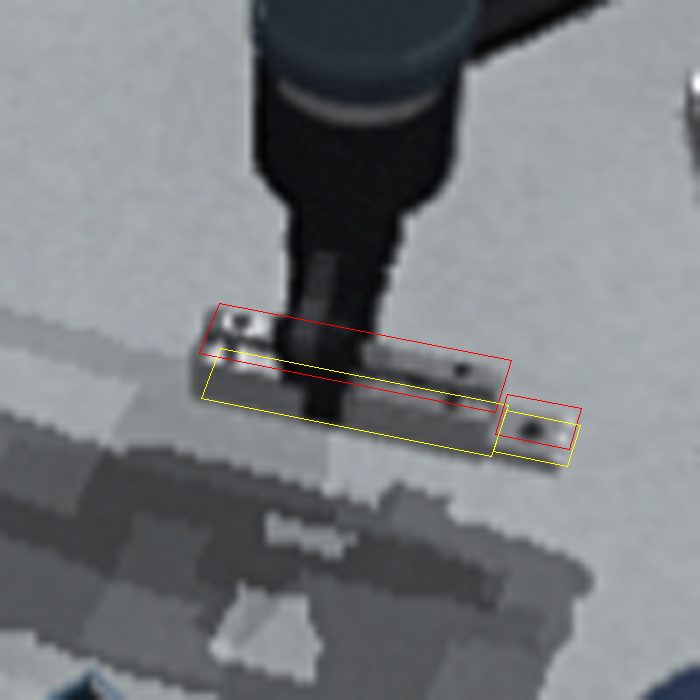

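Run:
```python
from hand import *
S=cams.camera("scene")
save(S,"s12.png",(330,125,395,165),12)
print(tool()[0])
```

```text
[0.4648 0.2968 0.283 ]
```

View pics/s12.png

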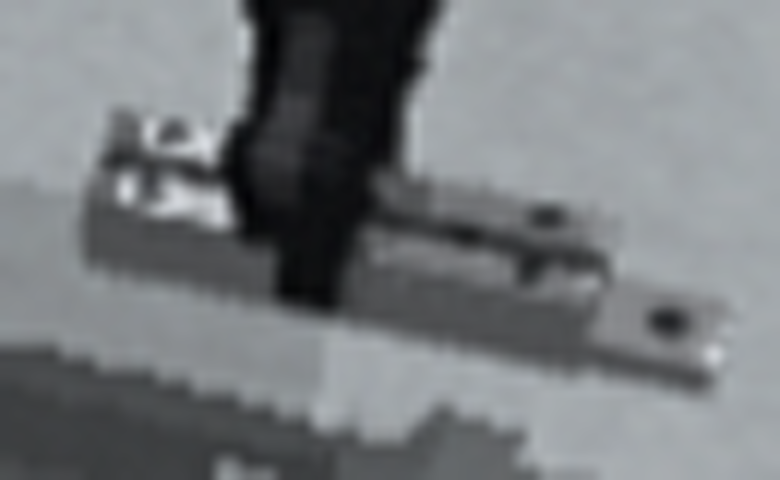

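Run:
```python
from hand import *
S=cams.camera("scene")
uv=np.array([(88,198),(112,112),(88,265),(733,300),(712,388),(590,370),(620,213)])/12+[330,125]-.5
P=[(-.075,-.014,.026),(-.075,.014,.026),(-.075,-.014,0),(.075,.011,.010),(.075,-.011,0),(.045,-.014,0),(.045,.014,.026)]
v,r=fithand(S,P,uv);print(v,r)
overlay(S,"s13.png",(330,125,395,165),12,v[0]/1e3,v[1]/1e3,v[2])
```

```text
[-19.3807  26.952   -1.823 ] [[-0.2597 -0.2451]
 [ 0.5617 -0.2349]
 [-0.0608  0.4717]
 [ 0.362  -0.53  ]
 [ 0.0724  0.3342]
 [-0.5479  0.3951]
 [-0.1293 -0.1643]]
```

View pics/s13.png

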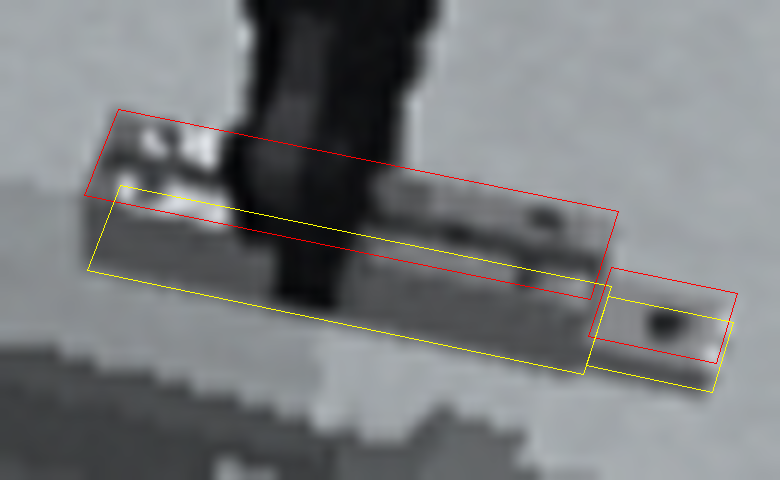

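```bash
cat >> hand.py <<'E'
U=np.array([.981,-.194,0]);Vv=np.array([.1945,.981,0]);N0=.534*U+.1848*Vv
def nest(x,y,z): return N0+x*U+y*Vv+np.array([0,0,z])
E
python3 - <<'E'
from hand import *
print(N0)
to(nest(-.14,.03,.12),-11.2); to(nest(-.065,0,.10),-11.2)
E
```

```text
[0.5598 0.0777 0.    ]
tcp [0.4648 0.2968 0.2828] toolx 24.19828696921847 offset mm [-99.9133 133.2854   8.4172] spin 35.398286969218475
tcp [0.4648 0.2968 0.2828] toolx 24.19828696921847 offset mm [-56.0791 201.1722  28.2387] spin 35.398286969218475
```

```bash
python3 -m handwheel '[{"offset":[-0.04,0.03,0],"spin":5,"grip":0},{"offset":[-0.08,0.06,0],"spin":12,"grip":0},{"offset":[-0.1,0.1,0],"spin":20,"grip":0},{"offset":[-0.1,0.133,0],"spin":28,"grip":0},{"offset":[-0.1,0.133,0],"spin":35.4,"grip":0},{"offset":[-0.09,0.15,0.01],"spin":35.4,"grip":0},{"offset":[-0.07,0.18,0.02],"spin":35.4,"grip":0},{"offset":[-0.056,0.201,0.028],"spin":35.4,"grip":0},{"offset":[-0.056,0.201,0.028],"spin":35.4,"grip":0},{"offset":[-0.056,0.201,0.028],"spin":35.4,"grip":0},{"offset":[-0.056,0.201,0.028],"spin":35.4,"grip":0}]'
python3 - <<'E'
from hand import *
to(nest(-.065,0,.10),-11.2)
S=cams.camera("scene");T=cams.camera("top")
overlay(S,"s14.png",(280,170,350,225),10,-.020,.022,0)
overlay(T,"t14.png",(280,225,350,285),10,-.020,.022,0)
E
```

```text
time_s: 15.75
eef_pos: [0.4963, 0.0914, 0.2563]
eef_rot: [-0.0, 0.995, -0.097, -0.001]
wrist_force: [0.2, 0.6, -3.9]
opening: 0.317
tcp [0.4963 0.0914 0.2563] toolx -11.164920263992295 offset mm [-0.0271  1.1297  1.5949] spin 0.03507973600770242
```

View pics/s14.png

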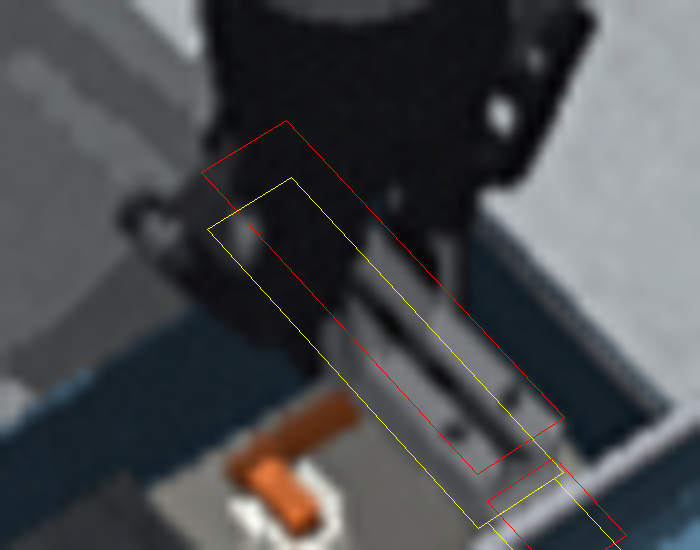

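View pics/t14.png

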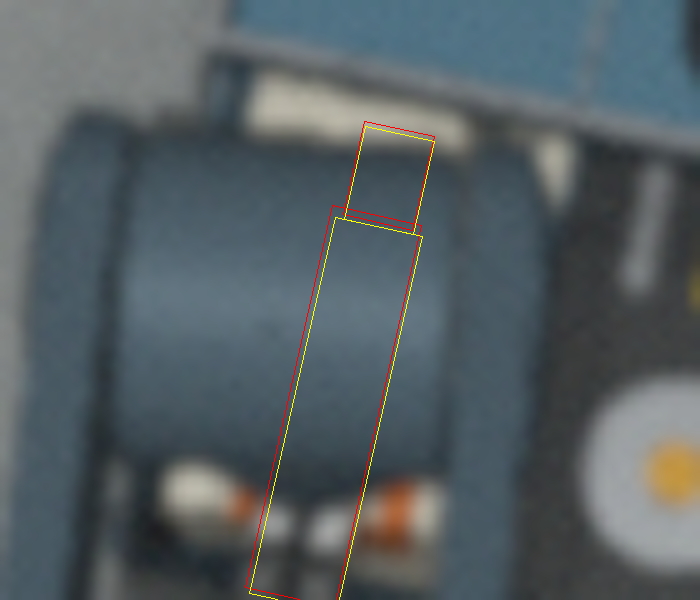

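```bash
python3 -m handwheel '[{"offset":[0,0.001,0.012],"spin":0,"grip":0},{"offset":[0,0.001,0.018],"spin":0,"grip":0},{"offset":[0,0.001,0.02],"spin":0,"grip":0},{"offset":[0,0.001,0.022],"spin":0,"grip":0},{"offset":[0,0.001,0.024],"spin":0,"grip":0},{"offset":[0,0.001,0.024],"spin":0,"grip":0}]'; python3 -c "
from mv import *
o=ctrl.get_obs();print(o['eef_pos'],o['wrist_force'],o['torque'])"
```

```text
time_s: 16.6
eef_pos: [0.4985, 0.0895, 0.2341]
eef_rot: [0.0, 0.995, -0.098, 0.002]
wrist_force: [1.6, -2.5, 5.5]
opening: 0.311
[0.4985 0.0895 0.2341] [ 1.5695 -2.5003  5.4839] [-0.2468  0.1059  0.089 ]
```

```bash
python3 -m handwheel '[{"offset":[0,0,0.002],"spin":0,"grip":0},{"offset":[0,0,0.004],"spin":0,"grip":0},{"offset":[0,0,0.006],"spin":0,"grip":0},{"offset":[0,0,0.006],"spin":0,"grip":0}]'
python3 - <<'E'
from hand import *
o=ctrl.get_obs();print(o['eef_pos'],o['wrist_force'],o['torque'])
S=cams.camera("scene")
overlay(S,"s15.png",(280,170,350,225),10,-.020,.022,8)
save(S,"s15b.png",(280,170,350,225),10)
E
```

```text
time_s: 17.1
eef_pos: [0.4995, 0.0893, 0.2287]
eef_rot: [0.0, 0.995, -0.098, 0.004]
wrist_force: [5.2, -1.8, 5.4]
opening: 0.313
[0.4995 0.0893 0.2287] [ 5.1624 -1.8319  5.4179] [-0.3103 -0.4264  0.1216]
```

View pics/s15.png

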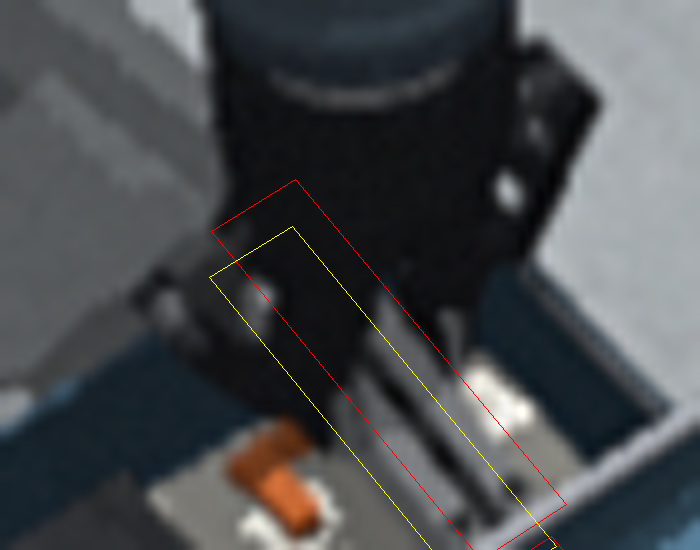

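Run:
```python
from hand import *
S=cams.camera("scene");save(S,"s16.png",(305,195,345,225),19)
print(tool()[0])
for t in(0,4,6,8,10,12):
    q=(proj(S,railpts([(0,0,.026),(.045,0,.026),(.045,.014,.026),(.045,-.014,.026)],-.02,.022,t))-[305,195]+.5)*19
    d=q[1]-q[0];print(t,q.round(0).tolist(),np.degrees(np.arctan2(d[1],d[0])))
```

```text
[0.4995 0.0893 0.2288]
0 [[322.0, 286.0], [521.0, 502.0], [601.0, 449.0], [439.0, 556.0]] 47.47628603578087
4 [[323.0, 293.0], [521.0, 520.0], [602.0, 467.0], [440.0, 574.0]] 49.03496576114363
6 [[324.0, 296.0], [521.0, 529.0], [601.0, 476.0], [440.0, 582.0]] 49.78013736988482
8 [[324.0, 299.0], [520.0, 537.0], [601.0, 484.0], [440.0, 590.0]] 50.50584761985064
10 [[324.0, 302.0], [519.0, 544.0], [599.0, 491.0], [439.0, 598.0]] 51.21433551700671
12 [[324.0, 305.0], [518.0, 551.0], [598.0, 499.0], [438.0, 605.0]] 51.90767387719032
```

View pics/s16.png

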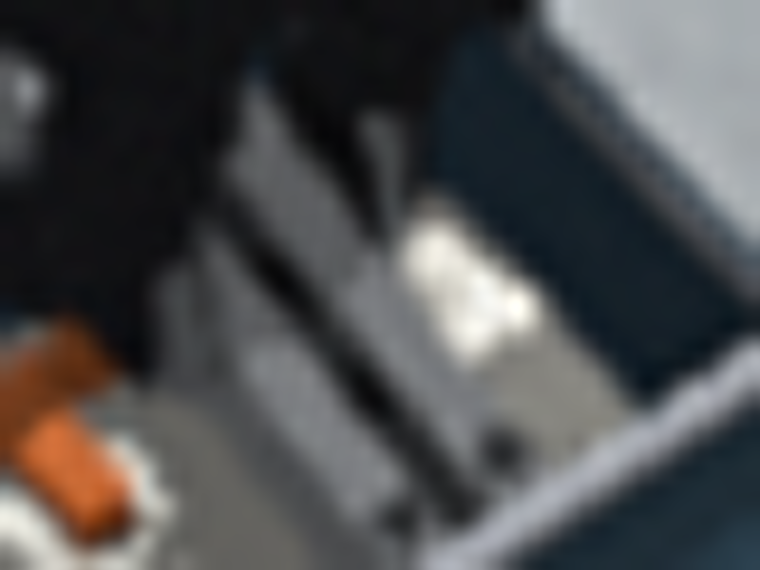

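```bash
python3 -m handwheel '[{"offset":[0,0,-0.006],"spin":0,"grip":0},{"offset":[0,0,-0.01],"spin":0,"grip":0},{"offset":[0.008,0,-0.01],"spin":0,"grip":0},{"offset":[0.014,0,-0.01],"spin":0,"grip":0},{"offset":[0.014,0,-0.01],"spin":0,"grip":0},{"offset":[0.014,0,-0.01],"spin":0,"grip":0},{"offset":[0.014,0,-0.01],"spin":0,"grip":0}]'
python3 - <<'E'
from hand import *
o=ctrl.get_obs();p=o['eef_pos'];d=p-N0;print(p,o['wrist_force'],o['torque'],"nest",d@U,d@Vv,p[2]-ctrl.grip_point_offset)
E
```

```text
time_s: 18.08
eef_pos: [0.5104, 0.0872, 0.2364]
eef_rot: [0.0, 0.995, -0.098, -0.0]
wrist_force: [0.1, 0.1, -2.8]
opening: 0.312
[0.5104 0.0872 0.2364] [ 0.0688  0.1033 -2.792 ] [-0.0153  0.0244 -0.0106] nest -0.05033203338850872 -0.00024047235585972476 0.08166744416161081
```

```bash
python3 -m handwheel '[{"offset":[0.003,0,0.005],"spin":0,"grip":0},{"offset":[0.003,0,0.015],"spin":0,"grip":0},{"offset":[0.003,0,0.025],"spin":0,"grip":0},{"offset":[0.003,0,0.03],"spin":0,"grip":0},{"offset":[0.003,0,0.03],"spin":0,"grip":0},{"offset":[0.003,0,0.03],"spin":0,"grip":0}]'
cat > st.py <<'E'
from hand import *
o=ctrl.get_obs();p=o['eef_pos'];d=p-N0;print(o["time_s"],p,o['wrist_force'],o['torque'],"nest x %.4f y %.4f z %.4f"%(d@U,d@Vv,p[2]-ctrl.grip_point_offset))
E
python3 st.py
```

```text
time_s: 18.82
eef_pos: [0.5137, 0.0866, 0.2066]
eef_rot: [-0.0, 0.995, -0.098, 0.0]
wrist_force: [1.1, 1.0, -3.5]
opening: 0.312
18.825 [0.5137 0.0866 0.2066] [ 1.1446  0.9529 -3.5362] [-0.0071 -0.0135  0.0734] nest x -0.0470 y -0.0002 z 0.0519
```

```bash
python3 -m handwheel '[{"offset":[0,0,0.002],"spin":0,"grip":0},{"offset":[0,0,0.003],"spin":0,"grip":0},{"offset":[0,0,0.003],"spin":0,"grip":0}]';python3 st.py; python3 -m handwheel '[{"offset":[0,0,0.0015],"spin":0,"grip":0},{"offset":[0,0,0.003],"spin":0,"grip":0},{"offset":[0,0,0.003],"spin":0,"grip":0}]';python3 st.py
```

```text
time_s: 19.2
eef_pos: [0.5137, 0.0867, 0.2042]
eef_rot: [-0.0, 0.995, -0.098, 0.0]
wrist_force: [-3.8, 1.1, 5.6]
opening: 0.312
19.2 [0.5137 0.0867 0.2042] [-3.7586  1.0724  5.5523] [ 0.0193  0.082  -0.0632] nest x -0.0469 y -0.0001 z 0.0495
time_s: 19.58
eef_pos: [0.5138, 0.0866, 0.2008]
eef_rot: [-0.0, 0.995, -0.098, 0.0]
wrist_force: [-2.4, 0.2, 4.0]
opening: 0.311
19.575 [0.5138 0.0866 0.2008] [-2.3784  0.1765  3.9684] [-0.0063 -0.1897 -0.0631] nest x -0.0469 y -0.0002 z 0.0461
```

```bash
python3 -m handwheel '[{"offset":[0,0,-0.002],"spin":0,"grip":0},{"offset":[0.003,0,-0.002],"spin":0,"grip":0},{"offset":[0.007,0,-0.002],"spin":0,"grip":0},{"offset":[0.011,0,-0.002],"spin":0,"grip":0},{"offset":[0.014,0,-0.002],"spin":0,"grip":0},{"offset":[0.014,0,-0.002],"spin":0,"grip":0}]';python3 st.py
```

```text
time_s: 20.32
eef_pos: [0.5275, 0.0838, 0.2024]
eef_rot: [-0.0, 0.995, -0.098, -0.0]
wrist_force: [0.1, -0.3, -2.3]
opening: 0.313
20.325 [0.5275 0.0838 0.2024] [ 0.1021 -0.2956 -2.3395] [0.063  0.0635 0.0547] nest x -0.0329 y -0.0003 z 0.0477
```

```bash
python3 -m handwheel '[{"offset":[0.003,0,0],"spin":0,"grip":0},{"offset":[0.006,0,0],"spin":0,"grip":0},{"offset":[0.008,0,0],"spin":0,"grip":0},{"offset":[0.008,0,0],"spin":0,"grip":0}]';python3 st.py;  python3 -m handwheel '[{"offset":[0.002,0,0],"spin":0,"grip":0},{"offset":[0.005,0,0],"spin":0,"grip":0},{"offset":[0.005,0,0],"spin":0,"grip":0},{"offset":[0.005,0,0],"spin":0,"grip":0}]';python3 st.py
```

```text
time_s: 20.82
eef_pos: [0.5347, 0.0825, 0.2023]
eef_rot: [-0.0, 0.995, -0.098, -0.001]
wrist_force: [-4.4, 0.9, -0.8]
opening: 0.313
20.825 [0.5347 0.0825 0.2023] [-4.4288  0.9418 -0.8089] [ 0.1083  0.6376 -0.0801] nest x -0.0256 y -0.0002 z 0.0476
time_s: 21.32
eef_pos: [0.5391, 0.0816, 0.2022]
eef_rot: [-0.0, 0.995, -0.098, -0.001]
wrist_force: [-6.7, 0.6, -1.0]
opening: 0.314
21.325 [0.5391 0.0816 0.2022] [-6.7199  0.6347 -1.012 ] [ 0.1736  0.9688 -0.0334] nest x -0.0210 y -0.0002 z 0.0475
```

```bash
python3 -m handwheel '[{"offset":[0.002,0,0],"spin":0,"grip":0},{"offset":[0.003,0,0],"spin":0,"grip":0},{"offset":[0.003,0,0],"spin":0,"grip":0}]';python3 st.py;  python3 -m handwheel '[{"offset":[0,0,0.0015],"spin":0,"grip":0},{"offset":[-0.0008,0,0.0035],"spin":0,"grip":0},{"offset":[-0.0015,0,0.0055],"spin":0,"grip":0},{"offset":[-0.0024,0,0.008],"spin":0,"grip":0},{"offset":[-0.003,0,0.01],"spin":0,"grip":0},{"offset":[-0.003,0,0.01],"spin":0,"grip":0}]';python3 st.py
```

```text
time_s: 21.7
eef_pos: [0.5418, 0.0811, 0.2021]
eef_rot: [-0.0, 0.995, -0.097, -0.002]
wrist_force: [-8.1, 0.9, 1.8]
opening: 0.31
21.7 [0.5418 0.0811 0.2021] [-8.1483  0.9195  1.8014] [ 0.2041  1.134  -0.0497] nest x -0.0184 y -0.0001 z 0.0474
time_s: 22.45
eef_pos: [0.539, 0.0818, 0.1925]
eef_rot: [-0.0, 0.995, -0.097, -0.002]
wrist_force: [-9.5, 1.7, 4.9]
opening: 0.313
22.45 [0.539  0.0818 0.1925] [-9.4785  1.7193  4.8796] [ 0.2161  1.0743 -0.0197] nest x -0.0212 y -0.0000 z 0.0378
```

```bash
python3 -m handwheel '[{"offset":[-0.001,0,0.002],"spin":0,"grip":0},{"offset":[-0.0018,0,0.004],"spin":0,"grip":0},{"offset":[-0.0024,0,0.006],"spin":0,"grip":0},{"offset":[-0.0027,0,0.0075],"spin":0,"grip":0},{"offset":[-0.0027,0,0.0075],"spin":0,"grip":0}]';python3 st.py
```

```text
time_s: 23.08
eef_pos: [0.5373, 0.0821, 0.1874]
eef_rot: [0.0, 0.995, -0.097, -0.001]
wrist_force: [-15.0, 0.9, 23.6]
opening: 0.315
23.075 [0.5373 0.0821 0.1874] [-14.9937   0.8783  23.5662] [0.0644 2.0607 0.0052] nest x -0.0230 y -0.0000 z 0.0327
```

```bash
python3 - <<'E'
from hand import *
S=cams.camera("scene");T=cams.camera("top")
save(S,"s17.png",(270,130,390,230),6.5)
save(T,"t17.png",(280,215,360,290),9)
E
python3 st.py
```

```text
23.175 [0.5373 0.0821 0.1874] [-15.2811   0.6136  23.6751] [ 0.0575  2.03   -0.0595] nest x -0.0230 y -0.0000 z 0.0327
```

View pics/s17.png

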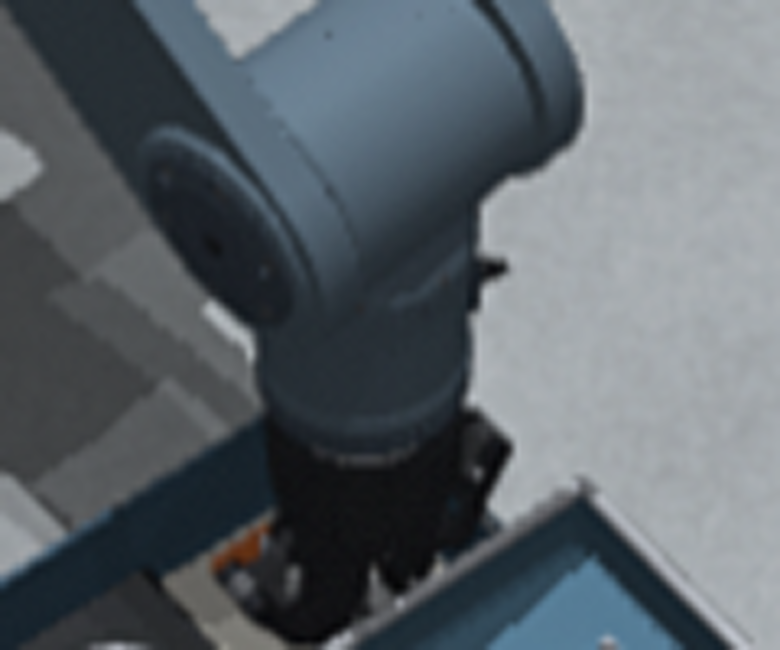

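View pics/t17.png

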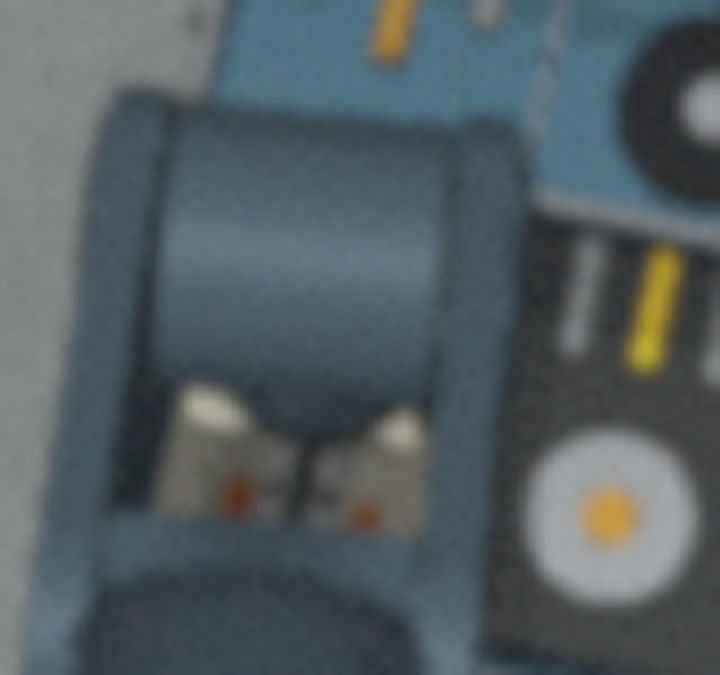

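```bash
python3 -m handwheel '[{"offset":[0,0,-0.001],"spin":0,"grip":0},{"offset":[0,0,-0.002],"spin":0,"grip":0},{"offset":[0,0,-0.002],"spin":0,"grip":0}]';python3 st.py
```

```text
time_s: 23.55
eef_pos: [0.5371, 0.0821, 0.1875]
eef_rot: [-0.0, 0.995, -0.097, -0.0]
wrist_force: [-7.0, 0.6, 3.0]
opening: 0.314
23.55 [0.5371 0.0821 0.1875] [-6.9934  0.5633  2.9632] [ 0.0826  0.6387 -0.0411] nest x -0.0231 y -0.0001 z 0.0328
```

```bash
python3 -m handwheel '[{"offset":[0,0,-0.002],"spin":0,"grip":0.4},{"offset":[0,0,-0.002],"spin":0,"grip":0.55},{"offset":[0,0,-0.002],"spin":0,"grip":0.55},{"offset":[0,0,-0.002],"spin":0,"grip":0.55},{"offset":[0,0,-0.01],"spin":0,"grip":0.55},{"offset":[-0.005,0,-0.03],"spin":0,"grip":0.55},{"offset":[-0.015,0,-0.06],"spin":0,"grip":0.55},{"offset":[-0.05,0,-0.11],"spin":0,"grip":0.55},{"offset":[-0.1,0.02,-0.16],"spin":0,"grip":0.55},{"offset":[-0.15,0.05,-0.2],"spin":0,"grip":0.55},{"offset":[-0.18,0.1,-0.22],"spin":0,"grip":1},{"offset":[-0.18,0.15,-0.22],"spin":0,"grip":1},{"offset":[-0.18,0.2,-0.22],"spin":0,"grip":1},{"offset":[-0.18,0.2,-0.22],"spin":0,"grip":1}]'
python3 - <<'E'
from hand import *
S=cams.camera("scene");T=cams.camera("top")
save(S,"s18.png",(240,140,400,310),3.5)
save(S,"s18b.png",(290,180,350,225),13)
save(T,"t18.png",(280,215,360,290),9)
E
```

```text
time_s: 25.3
eef_pos: [0.3211, -0.0821, 0.408]
eef_rot: [0.001, 0.995, -0.101, 0.001]
wrist_force: [0.1, 0.4, 0.4]
opening: 0.995
```

View pics/s18b.png

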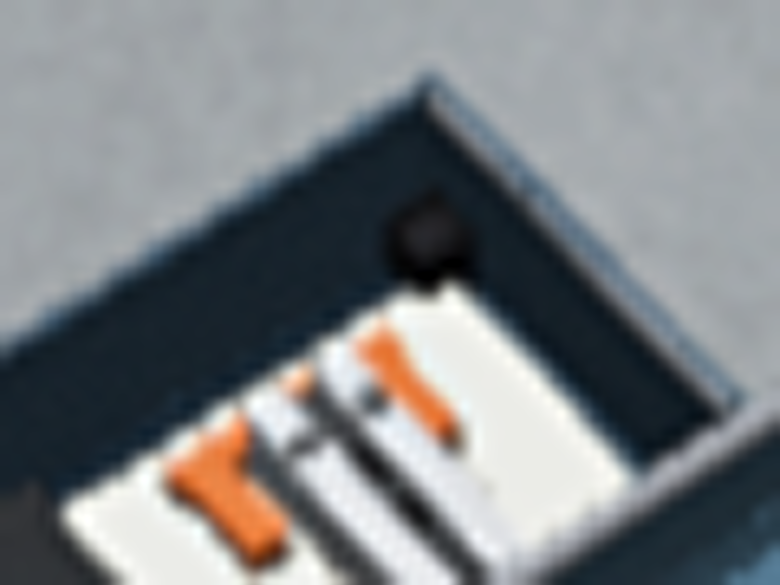

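View pics/t18.png

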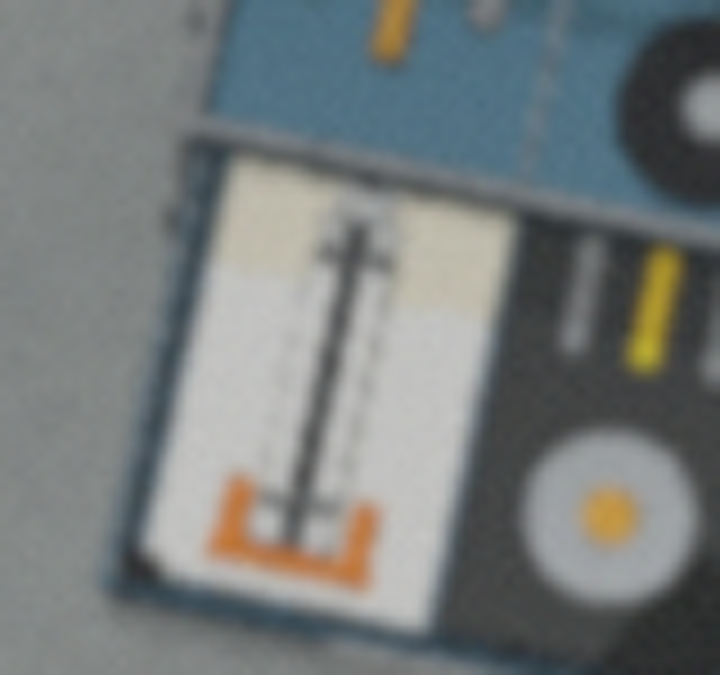

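View pics/s18.png

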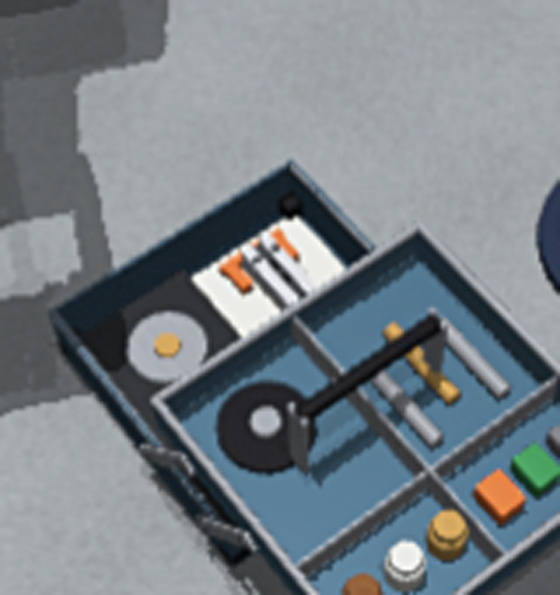

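The rail lies between the orange cheeks. Its heel is behind the front stop, at top crop (295,548) against the bar at (290,567). To check that it lies flat, I'll overlay the seated model.

Run:
```python
from hand import *
S=cams.camera("scene");T=cams.camera("top")
for p,nm,(x0,y0,x1,y1),sc in((S,"s19.png",(290,180,350,225),13),(T,"t19.png",(280,215,360,290),9)):
    im=cv2.resize(p["color"][y0:y1,x0:x1,::-1],None,fx=sc,fy=sc,interpolation=cv2.INTER_CUBIC)
    for hz,tz,col in((0,0,(0,0,255)),(.010,0,(255,0,0))):
        b=[(-.085,.014,.033+hz),(.035,.014,.033+hz*.2),(.035,-.014,.033+hz*.2),(-.085,-.014,.033+hz)]
        q=proj(p,np.array([nest(*a) for a in b]));cv2.polylines(im,[((q-[x0,y0]+.5)*sc).astype(np.int32)],True,col,1)
    b=[(-.085,.018,.017),(-.063,.018,.017),(-.063,-.018,.017),(-.085,-.018,.017)]
    q=proj(p,np.array([nest(*a) for a in b]));cv2.polylines(im,[((q-[x0,y0]+.5)*sc).astype(np.int32)],True,(0,200,0),1)
    cv2.imwrite("pics/"+nm,im)
to(nest(0,0,0)+np.array([0,0,0]),79)
h=np.array([.6679,.0025]); print()
to([.668,.0025,.26],79); to([.668,.0025,.1832],79)
```

```text
tcp [ 0.3221 -0.0784  0.4071] toolx -11.114730861447555 offset mm [ 203.1898 -198.8406  252.4323] spin -90.11473086144755

tcp [ 0.3221 -0.0784  0.4071] toolx -11.114730861447555 offset mm [ 323.8214 -146.0449   -7.6107] spin -90.11473086144755
tcp [ 0.3221 -0.0784  0.4071] toolx -11.114730861447555 offset mm [ 323.8322 -146.0071   69.1893] spin -90.11473086144755
```

View pics/s19.png

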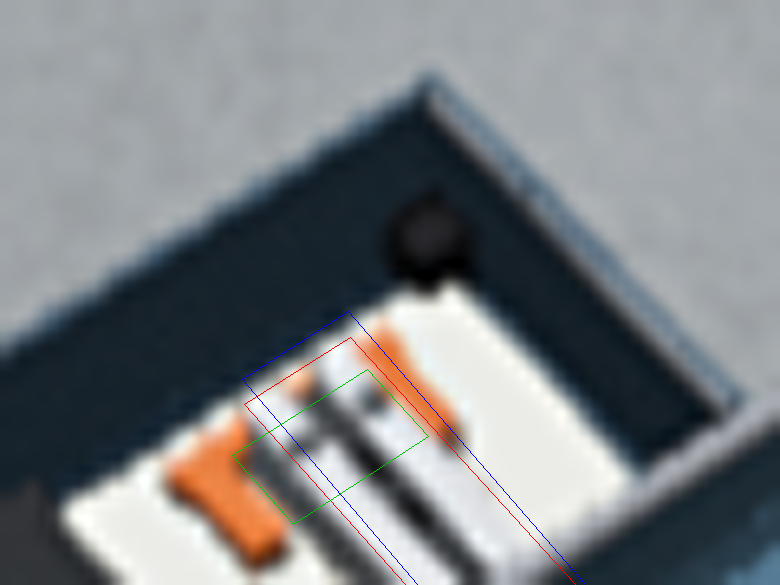

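View pics/t19.png

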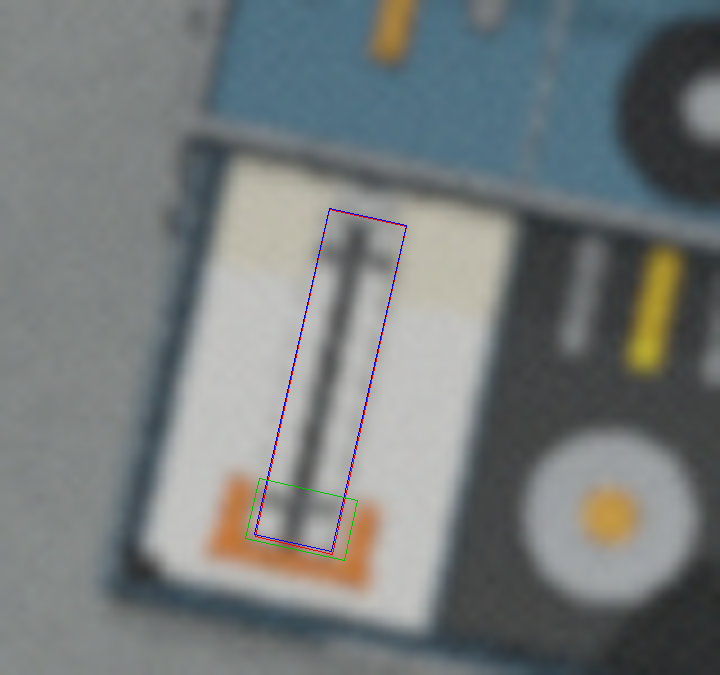

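The seated outline (red) fits and the raised-heel one (blue) doesn't, so the rail lies flat behind the stop. Returning to the handle of the open tray.

```bash
python3 -m handwheel '[{"offset":[0.03,-0.01,-0.02],"spin":-10,"grip":1},{"offset":[0.07,-0.03,-0.02],"spin":-20,"grip":1},{"offset":[0.12,-0.05,-0.02],"spin":-30,"grip":1},{"offset":[0.17,-0.07,-0.02],"spin":-40,"grip":1},{"offset":[0.22,-0.1,-0.02],"spin":-50,"grip":1},{"offset":[0.27,-0.12,-0.02],"spin":-60,"grip":1},{"offset":[0.324,-0.146,-0.02],"spin":-70,"grip":1},{"offset":[0.324,-0.146,-0.02],"spin":-80,"grip":1},{"offset":[0.324,-0.146,-0.02],"spin":-90,"grip":1},{"offset":[0.324,-0.146,-0.02],"spin":-90,"grip":1},{"offset":[0.324,-0.146,-0.02],"spin":-90,"grip":1},{"offset":[0.324,-0.146,-0.02],"spin":-90,"grip":1}]'
python3 - <<'E'
from hand import *
to([.668,.0025,.1832],79)
S=cams.camera("scene");save(S,"s20.png",(260,100,420,270),4)
hs=landmark_of(S,"tray_handle");print([(h["uv"],h["confidence"]) for h in hs[:2]],proj(S,np.array([[.668,.0025,.1832]])))
E
```

```text
time_s: 27.0
eef_pos: [0.668, 0.0016, 0.4273]
eef_rot: [0.0, 0.773, 0.634, 0.0]
wrist_force: [-0.4, -0.3, 0.1]
opening: 1.0
tcp [0.668  0.0016 0.4273] toolx 78.7341302424162 offset mm [ 0.8982 -0.241  89.3779] spin -0.2658697575838005
[([347.5, 246.5], 0.82)] [[345.4281 243.6557]]
```

View pics/s20.png

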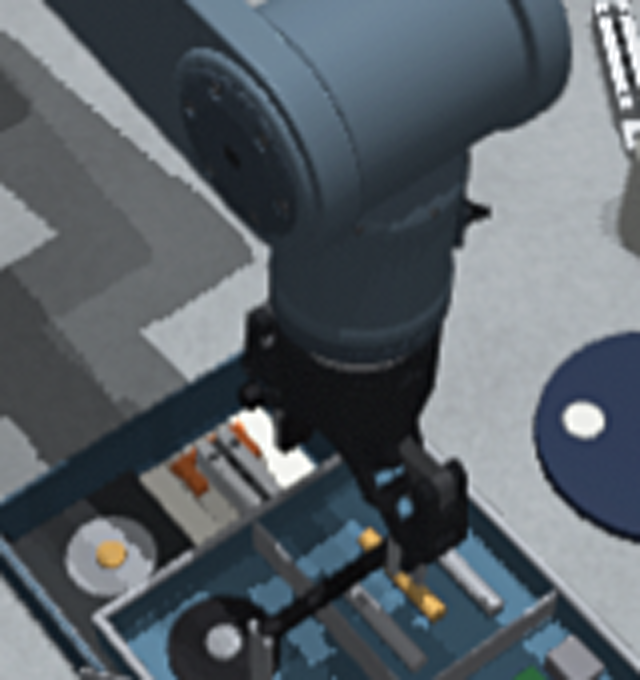

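```bash
python3 -m handwheel '[{"offset":[0,0,0.03],"spin":0,"grip":1},{"offset":[0,0,0.06],"spin":0,"grip":1},{"offset":[0,0,0.085],"spin":0,"grip":1},{"offset":[0,0,0.089],"spin":0,"grip":1},{"offset":[0,0,0.089],"spin":0,"grip":0.5},{"offset":[0,0,0.089],"spin":0,"grip":0},{"offset":[0,0,0.089],"spin":0,"grip":0},{"offset":[0,0,0.089],"spin":0,"grip":0},{"offset":[0,0,0.089],"spin":0,"grip":0},{"offset":[0,0,0.089],"spin":0,"grip":0},{"offset":[0,0,0.089],"spin":0,"grip":0}]';python3 st.py; python3 -c "
import numpy as np
a=np.radians(20)
s=np.linspace(0,1,27);s=s*s*(3-2*s)
X=lambda q:(100*(np.cos(a)-np.cos(a+q)),-100*(np.sin(a+q)-np.sin(a)))
x0,z0=X(1.83)
for i,q in enumerate(1.83*(1-s)): x,z=X(q);print(i,round(q,2),round(x-x0,1),round(z-z0,1))"
```

```text
time_s: 28.48
eef_pos: [0.6679, 0.0011, 0.3389]
eef_rot: [-0.0, 0.773, 0.635, -0.0]
wrist_force: [-4.3, 0.6, 6.3]
opening: 0.123
28.475 [0.6679 0.0011 0.3389] [-4.2903  0.5917  6.3308] [0.1173 0.7963 0.0071] nest x 0.1209 y -0.0542 z 0.1842
0 1.83 0.0 0.0
1 1.82 -0.7 -0.4
2 1.8 -2.6 -1.7
3 1.76 -5.7 -3.7
4 1.71 -9.9 -6.1
5 1.65 -15.3 -8.8
6 1.58 -21.8 -11.5
7 1.5 -29.3 -14.0
8 1.42 -37.8 -16.0
9 1.32 -46.9 -17.4
10 1.23 -56.7 -17.9
11 1.12 -66.9 -17.5
12 1.02 -77.1 -15.9
13 0.92 -87.3 -13.3
14 0.81 -97.2 -9.6
15 0.71 -106.5 -4.9
16 0.6 -115.1 0.6
17 0.51 -122.8 6.6
18 0.41 -129.5 13.0
19 0.33 -135.2 19.5
20 0.25 -139.9 25.9
21 0.18 -143.6 31.9
22 0.12 -146.5 37.2
23 0.07 -148.6 41.6
24 0.03 -150.0 45.0
25 0.01 -150.8 47.1
26 0.0 -151.1 47.9
```

```bash
python3 -m handwheel '[{"offset":[0,-0.0007,-0.0004],"spin":0,"grip":0},{"offset":[0,-0.0026,-0.0017],"spin":0,"grip":0},{"offset":[0,-0.0057,-0.0037],"spin":0,"grip":0},{"offset":[0,-0.0099,-0.0061],"spin":0,"grip":0},{"offset":[0,-0.0153,-0.0088],"spin":0,"grip":0},{"offset":[0,-0.0218,-0.0115],"spin":0,"grip":0},{"offset":[0,-0.0293,-0.014],"spin":0,"grip":0},{"offset":[0,-0.0378,-0.016],"spin":0,"grip":0},{"offset":[0,-0.0469,-0.0174],"spin":0,"grip":0},{"offset":[0,-0.0567,-0.0179],"spin":0,"grip":0},{"offset":[0,-0.0669,-0.0175],"spin":0,"grip":0},{"offset":[0,-0.0771,-0.0159],"spin":0,"grip":0},{"offset":[0,-0.085,-0.014],"spin":0,"grip":0},{"offset":[0,-0.0873,-0.0133],"spin":0,"grip":0},{"offset":[0,-0.0873,-0.0133],"spin":0,"grip":0}]';python3 st.py
```

```text
time_s: 30.35
eef_pos: [0.5808, 0.0183, 0.3517]
eef_rot: [-0.001, 0.773, 0.635, -0.002]
wrist_force: [-6.4, -0.3, 9.6]
opening: 0.128
30.35 [0.5808 0.0183 0.3517] [-6.3715 -0.3009  9.6033] [-0.0624  0.7044  0.0801] nest x 0.0322 y -0.0542 z 0.1970
```

```bash
python3 -m handwheel '[{"offset":[0,-0.004,0.0013],"spin":0,"grip":0},{"offset":[0,-0.0099,0.0037],"spin":0,"grip":0},{"offset":[0,-0.0192,0.0084],"spin":0,"grip":0},{"offset":[0,-0.0278,0.0139],"spin":0,"grip":0},{"offset":[0,-0.0355,0.0199],"spin":0,"grip":0},{"offset":[0,-0.0422,0.0263],"spin":0,"grip":0},{"offset":[0,-0.0479,0.0328],"spin":0,"grip":0},{"offset":[0,-0.0526,0.0392],"spin":0,"grip":0},{"offset":[0,-0.0563,0.0452],"spin":0,"grip":0},{"offset":[0,-0.0592,0.0505],"spin":0,"grip":0},{"offset":[0,-0.0613,0.0549],"spin":0,"grip":0},{"offset":[0,-0.0627,0.0583],"spin":0,"grip":0},{"offset":[0,-0.0635,0.0604],"spin":0,"grip":0},{"offset":[0,-0.0638,0.0612],"spin":0,"grip":0},{"offset":[0,-0.0638,0.0612],"spin":0,"grip":0},{"offset":[0,-0.0638,0.0612],"spin":0,"grip":0}]';python3 st.py
```

```text
time_s: 32.35
eef_pos: [0.5196, 0.0303, 0.2911]
eef_rot: [-0.0, 0.773, 0.635, -0.001]
wrist_force: [-9.1, -1.1, 10.7]
opening: 0.129
32.35 [0.5196 0.0303 0.2911] [-9.0615 -1.0941 10.7489] [-0.1518  1.4458  0.0798] nest x -0.0303 y -0.0543 z 0.1364
```

```bash
python3 -m handwheel '[{"offset":[0,0,0.001],"spin":0,"grip":0},{"offset":[0,0,0.001],"spin":0,"grip":0}]';python3 st.py
python3 - <<'E'
from hand import *
S=cams.camera("scene");save(S,"s21.png",(240,140,400,310),3.5)
E
```

```text
time_s: 32.6
eef_pos: [0.5196, 0.0303, 0.2909]
eef_rot: [-0.0, 0.773, 0.635, -0.001]
wrist_force: [-12.5, -1.2, 18.8]
opening: 0.128
32.6 [0.5196 0.0303 0.2909] [-12.5117  -1.2016  18.8475] [-0.0672  2.0568  0.0243] nest x -0.0302 y -0.0543 z 0.1362
```

View pics/s21.png

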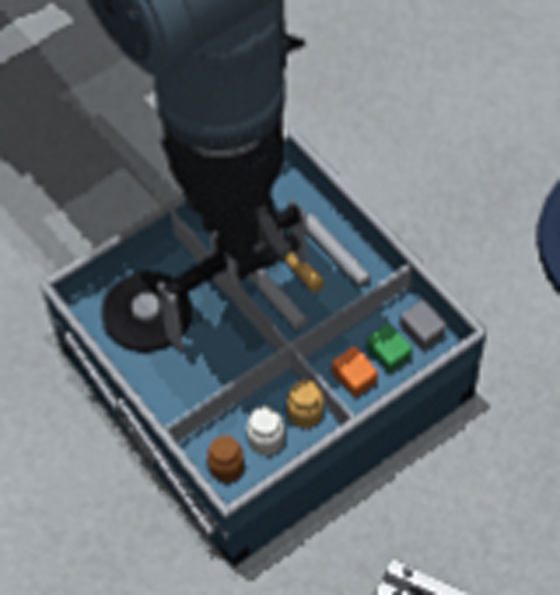

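The tray sits as it did at the start, with the rim corners matching the first picture at (228,510) and (42,285). It pushes back stiffly when pressed, so it is home. Releasing and retreating straight up.

```bash
python3 -m handwheel '[{"offset":[0,0,0],"spin":0,"grip":0.5},{"offset":[0,0,0],"spin":0,"grip":1},{"offset":[0,0,0],"spin":0,"grip":1},{"offset":[0,0,0],"spin":0,"grip":1},{"offset":[0,0,-0.02],"spin":0,"grip":1},{"offset":[0,0,-0.06],"spin":0,"grip":1},{"offset":[0,0,-0.12],"spin":0,"grip":1},{"offset":[0,-0.05,-0.16],"spin":0,"grip":1},{"offset":[0,-0.1,-0.16],"spin":0,"grip":1},{"offset":[-0.05,-0.15,-0.16],"spin":0,"grip":1},{"offset":[-0.1,-0.18,-0.16],"spin":0,"grip":1},{"offset":[-0.15,-0.18,-0.16],"spin":0,"grip":1},{"offset":[-0.15,-0.18,-0.16],"spin":0,"grip":1},{"offset":[-0.15,-0.18,-0.16],"spin":0,"grip":1},{"offset":[-0.15,-0.18,-0.16],"spin":0,"grip":1}]';python3 - <<'E'
from hand import *
S=cams.camera("scene");T=cams.camera("top")
save(S,"s22.png");save(T,"t22.png")
a=cv2.imread("pics/s0.png").astype(int);b=S["color"][:,:,::-1].astype(int)
d=np.abs(a-b).max(2);d[:, :240]=0
print("diff box region",(d[170:310,250:400]>40).sum())
print(ctrl.get_obs()["wrist_force"],ctrl.get_obs()["time_s"])
E
```

```text
time_s: 34.52
eef_pos: [0.3146, -0.0809, 0.449]
eef_rot: [-0.0, 0.772, 0.636, 0.0]
wrist_force: [-0.0, 0.6, 0.1]
opening: 1.002
diff box region 882
[ 0.1407 -0.0582  0.1568] 34.625
```

View pics/s22.png

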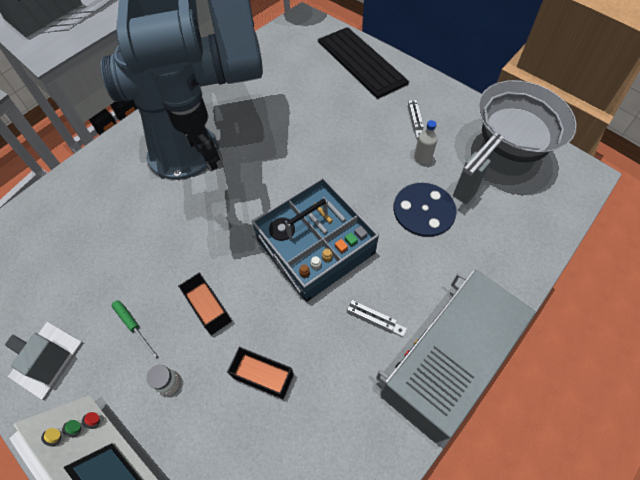

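View pics/t22.png

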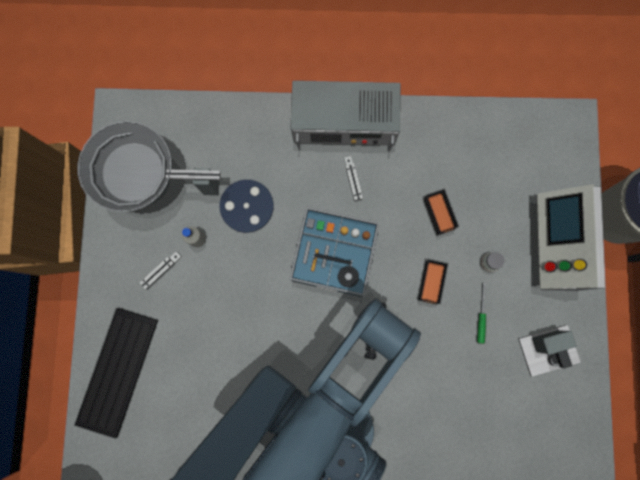

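Run:
```python
from hand import *
S=cams.camera("scene")
a=cv2.imread("pics/s0.png");b=np.ascontiguousarray(S["color"][:,:,::-1])
d=np.abs(a.astype(int)-b).max(2)>40
print("right part of box", d[215:305,290:385].sum())
ys,xs=np.nonzero(d[170:310,250:400]);print(np.percentile(xs+250,[5,50,95]),np.percentile(ys+170,[5,50,95]))
g=lambda im:cv2.cvtColor(im,cv2.COLOR_BGR2GRAY)[180:300,255:382].astype(np.float32)
t=g(a)[50:115,45:120]
for im in(a,b):
    r=cv2.matchTemplate(g(im),t,cv2.TM_CCOEFF_NORMED);print(cv2.minMaxLoc(r))
print(cv2.phaseCorrelate(g(a)[40:,35:].copy(),g(b)[40:,35:].copy()))
```

```text
right part of box 0
[251. 260. 378.] [171. 203. 251.]
(-0.346010684967041, 1.0, (33, 31), (45, 50))
(-0.34613171219825745, 0.9998341798782349, (33, 31), (45, 50))
((-0.005920950374374456, 0.0018828170742608563), 0.9977929486272236)
```

The tray shows no pixel shift from its starting shut position. Handing in.

```bash
python3 -c "
from bench import ctrl
print(ctrl.hand_in())"
```

```text
the job is handed in; nothing more can be done
None
```

The feeder rail is in its nest with the tray shut over it, and I handed the job in at about 35 s of the 70 s allowed.

- **Tray:** I swung it open by its handle along its arc to the stop, and brought it down the same way. It stayed in the gripper throughout both moves. At the end it matched the first picture with no measurable shift, and it resisted when I pressed it another 1 mm.
- **Rail:** I took the look-alike nearest the base, about 0.58 m away against 0.76 and 0.80 m for the others. I tilted it about 10° nose-down by pressing its heel on the box's front wall and slid the tongue into the hood. By the contact force the keeper was pushed back about 7.6 mm (5.7 mm with the rail flat). I then laid the heel down behind the stop. Before closing, the outline of a seated, flat rail fitted both pictures, and an outline with the heel raised did not.
- **Forces and bystanders:** The highest wrist force I read was about 28 N, while laying the rail down. Nothing else on the bench looked moved in the last pictures, judged by eye only.

**Checks that disagreed:**
- The box yaw read from different edges ranged from -8.6° to -12°; I used -11.2°, from the plate edges.
- The grip height on the rail came out at 22, 25 and 27 mm from different readings. I settled on 25 mm, from the commanded heights, which fits the rail resting flat on the plate.
- The tongue's position worked out from the arm pose was about 3 mm further in than the keeper force implied; I trusted the force.

Once the tray was shut I could not see the rail again, so its final position rests on the check before closing.

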